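# Reset a ratchet reading board to its lowest notch

## Task

The ratchet reading board stands too steep: set it to its lowest notch. By its red handle bar alone, lift it on past the top notch until you feel the stop, which throws the pawl off, lower it fully flat to arm the pawl again, then raise it to the lowest notch and let go once the pawl carries it. Be gentle: do not strain against stop, notches or rests, do not let the board drop, keep off the pawl and its bracket, and leave the other things where they are.

Things in the scene. Friction and masses are not known exactly. Their poses are not given: they have to be found in the camera images.
- stand: grey bench stand with a 250 x 250 x 12 mm base plate, fixed; origin on the bench straight below the middle of the board's hinge axis; x points rearward from the hinge (the board's low near edge) to the handle side, y to the left along the hinge, z up. Its place and yaw differ each time.
- hinge_mid (a point): middle of the board's hinge axis, 85 mm above the bench; the axis is level and parallel to the stand's y
- handle (a point): middle of the red round handle bar: 12 mm thick, 124 mm long, parallel to the hinge, 236 mm from the hinge axis in the board's plane, 38 mm clear of the board's rear edge (an arm at each end joins it to the board). Pinch it from above, fingers closing across it; it turns between the fingers, so the gripper can stay upright while the board swings.
- board (a joint): angle of the white board (176 x 210 x 8 mm) above flat, rad: 0 = flat on its rests, handle 85 mm high; grows as the handle rises. It weighs 0.29 to 0.43 kg and needs about 2 N of lift at the handle; uncarried it sinks by itself. The hinge is damped: 0.15 N m s/rad, 0.3 N at the handle at 0.1 m/s. It starts propped in a notch above the lowest.
- wheel (a point): brass toothed wheel on the hinge axis, 142 mm right of its middle. With the pawl it gives three notches, 0.23 to 0.24 rad apart: rising clicks over them, sinking is caught by the next below. The lowest lies somewhere from 0.08 to 0.25 rad (it differs from start to start); raising to 0.312 always passes it but not the second.
- prop_bracket: steel bracket right of the stand with the stop pin and the blue 60 mm pawl with its roller. Past the third notch a steel cam, clamped on the wheel at an unknown angle, throws the pawl over backwards, somewhere from 0.97 to 1.31 rad, about 0.04 rad short of a hard stop; then the board lowers freely. 1 N at the handle makes about 4 N on stop or pawl; over 90 N there is too much. Origin: the stand's.
- rest_posts: two aluminium posts with springy rubber caps (4 N/mm each), 81 mm high, 165 mm behind the hinge; the flat board lies on them. Within the last 0.2 rad before flat the wheel tips the pawl forward again, armed for the next rise. More than 40 N on the posts (about 25 N pushed down at the handle) is too much. Origin: the stand's.
- tape_roll: bystander: roll of tan tape lying flat, 68 mm across, 18 mm high; origin under its centre
- timer: bystander: small white square bench timer, 66x66x20 mm; origin under its centre
- marker: bystander: grey marker pen with a black cap, lying, 132 mm long; origin under its centre
- dropper_bottle: bystander: brown dropper bottle with a red rubber bulb, 38 mm wide, 98 mm high; origin under its centre
- vial: bystander: small glass vial with a white cap, 23 mm wide, 50 mm high; origin under its centre

How it is judged:
By the outcome, as a careful person would: the job done as asked, in the order asked, and still so for the second after the job is handed in, with the robot touching nothing.
It also fails if it takes over 69 s, if anything falls off the work surface, if the arm or the gripper's body presses on something with over 40 N, if the wrist force passes 120 N, or if a joint passes its speed limit or range.

## Robot

A 6-joint arm with a two-finger parallel gripper is mounted at the origin on a cart in front of the work surface, level with it; the furniture and walls round the work are solid. World frame = base frame: x ahead of the robot, y to its left, z up, the work surface at z = 0. Lengths are in m, angles in rad, forces in N, time in s.
With the tool pointing down it reaches from about 0.275 to 0.85 m from the base axis. Payload 19 kg.
Tool frame: the origin (TCP) lies on the centre line of the jaws, within the pads' length; the fingertips stand 19 mm ahead of it and the grasp point (between the pads) is the TCP; z points along the fingers, y is the line along which they close (so a half turn about z gives the same grasp; the last joint's range is limited). The gripper opens to 85 mm and grips with 20 to 120 N. Pads are 22 mm wide; open, the fingers measure 114 mm over their backs; the gripper's body (76 mm by 85 mm) begins 54 mm behind the grasp point. The pads swing forward as they close: fully open they stand 13 mm farther back than shut.
Start: joints at [1.053, 0.15, 1.437, -0, 1.554, -0.134], TCP at [0.215, 0.533, 0.25] pointing down, gripper open.
Joint ranges: [-2.8, 2.8], [-0.68, 2.1], [0.12, 2.68], [-1.39, 4.53], [0.16, 2.79], [-2.81, 2.81]. Speed limits (rad/s): [1.89, 1.89, 2.22, 3.01, 3.01, 3.01].

## Interface

Orientations are given as a 3x3 rotation matrix whose columns are the frame's x, y, z axes.
In Python, from cell import r gives the robot as it stands.
- The arm moves only by the tool move_arm, never from a script. Its argument "deltas" is text: rows parted by semicolons, each of 5 numbers parted by spaces: the shift along the world's x, y, z as a fraction of full scale, then the turn about the world's z as a fraction of full scale, then the closure, from 0 (fully open) to 1 (shut). In form: dx dy dz twist hand; .... A call has exactly 5 rows; each row is the pose to reach, as a shift and turn from the pose commanded when the call began; what a row does not reach only later rows make up. Full scale, the value 1, is 0.75 m for a shift and pi/4 rad for a turn. A row lasts 1/8 s, in which the tool goes at most 62.5 mm and 10.7 degrees, less where a joint would pass 70% of its speed; a pose out of reach is approached as far as the arm can. A call with a number of a shift or a turn outside -1 to 1 is refused whole. A call with a gripper value outside its range is refused whole. The fingers move at their own pace and stop on an object; "squeeze" is the grip in N (left out, the last holds). Time passes only in rows, so rows that repeat a pose let the fingers close, or fill a call up. It gives the time, the measured TCP pose, the force, the opening and the grip force at its end, in the units of the state.
- r.observe(): the state, without advancing time (a new reading comes with each control period).
- r.read_camera(name): name is "side" or "top" or "wrist"; returns (picture, depth): 400x640x3 uint8, red, green, blue; 400x640 float32, m along the optical axis (not along the pixel's ray), 0 where there is no reading.
- r.camera_model(name): a dict with "camera_matrix" (3x3 intrinsics, pixels), "R" (3x3) and "t" (3): a world point X has camera coordinates R X + t. Camera axes: x right, y down, z forward; pixel columns grow to the right and rows downward; lengths in m; the calibration is good to about 2 mm. A picture is of the moment at which its call begins: read the wrist's pose just before it. camera_model takes no time and is no camera call; for the wrist camera it gives the pose at the moment of the call.
- r.job_done(): hands the job in; it is judged then, once.
The state is a dict: "time": time; "joint_positions": joint angles; "joint_velocities": joint speeds; "joint_efforts": joint torques, N m; "ee_pos": TCP position; "eef_rot": TCP orientation; "force": force on the tool from outside, world axes, zero at the start; "moment": the same for the moment, N m; "grip_width": finger opening in m; "grip_force": force on a finger pad.
Only numpy, scipy, OpenCV 4.12 (cv2) and the standard library are available. Lean on these libraries where they do the work, as an engineer would, in place of code of your own. Each camera call takes 0.05 s, during which the arm holds its last target. There are 200 camera calls.

## Working session

There is one attempt and no reset: what is moved stays moved. The work goes in short steps, Python scripts to look and compute and a tool call to move; the robot and the scene stay as the last step left them, time stands still between calls to the robot, and variables do not carry over. Pictures are saved under pics/ and viewed, at most 10 in all, crops included, and the job is handed in when it is done.

Besides the shell and the picture viewer there is one more tool, called after "Request:" by a JSON object that holds its "method" and its "body". move_arm: Moves the arm, as the interface text tells. Shift numbers are shares of 0.75 m and turn numbers shares of pi/4 rad, none past 1 either way. Its arguments: {"type":"object","properties":{"deltas":{"type":"string"},"squeeze":{"type":"number"}},"required":["deltas"]}

```bash
mkdir -p pics; ls; cat > h.py <<'E'
import numpy as np, cv2
from cell import r
def shot(n,f=None):
    m=r.camera_model(n); p,d=r.read_camera(n)
    if f: cv2.imwrite('pics/'+f,p[:,:,::-1])
    return p,d,m
def pts(d,m,mask):
    v,u=np.nonzero(mask&(d>0)); z=d[v,u]; K=m['camera_matrix']
    c=np.linalg.inv(K)@np.vstack([u*z,v*z,z]); return (m['R'].T@(c-np.array(m['t']).reshape(3,1))).T
E
python3 - <<'E'
from h import *
a=shot('top','top0.png');b=shot('side','side0.png')
o=r.observe();print(o['time'],o['ee_pos'],o['eef_rot'],o['force'],o['grip_width'])
for n,(p,d,m) in zip(('top','side'),(a,b)):
    h=cv2.cvtColor(p,cv2.COLOR_RGB2HSV); mk=((h[...,0]<6)|(h[...,0]>174))&(h[...,1]>150)&(h[...,2]>80)
    k,l,s,c=cv2.connectedComponentsWithStats(mk.astype(np.uint8))
    for i in range(1,k):
        if s[i,4]>15:
            P=pts(d,m,l==i); print(n,s[i],c[i], P.min(0) if len(P) else 0,P.max(0) if len(P) else 0,P.mean(0) if len(P) else 0)
E
```

```text
pics
0.1 [0.21521963 0.53299611 0.2497349 ] [[-9.27264016e-01  3.74407795e-01 -4.97588669e-04]
 [ 3.74408110e-01  9.27263544e-01 -9.42039723e-04]
 [ 1.08688817e-04 -1.05982077e-03 -9.99999432e-01]] [-1.06055596  0.46663091 -0.09901345] 0.08533584958472634
top [381 183  11   4  26] [386.42307692 184.42307692] [ 0.56333616 -0.19163648  0.23153269] [ 0.57231769 -0.16725904  0.24079061] [ 0.56822411 -0.1803663   0.23559051]
side [325 169  11  37 163] [329.96932515 187.38650307] [ 0.56372741 -0.19369234  0.22821026] [ 0.58779185 -0.06498077  0.24005868] [ 0.57534526 -0.13436681  0.23555023]
```

View pics/top0.png

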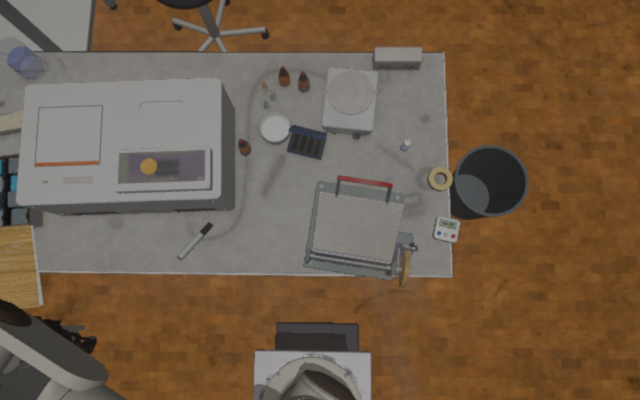

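View pics/side0.png

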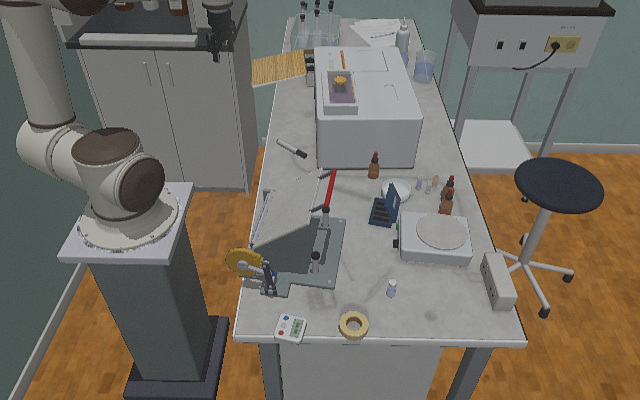

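The top view shows the board with its red handle at about (337–392, 178–187) and the wheel and bracket near (405, 250). The big instrument lies left of column 235. In the side view the handle runs from (335, 170) to (327, 208). Next I'll measure these.

```bash
cat >> h.py <<'E'
def handle(n='side',f=None):
    p,d,m=shot(n,f); h=cv2.cvtColor(p,cv2.COLOR_RGB2HSV)
    mk=((h[...,0]<8)|(h[...,0]>172))&(h[...,1]>110)&(h[...,2]>50)
    k,l,s,c=cv2.connectedComponentsWithStats(mk.astype(np.uint8))
    out=[]
    for i in range(1,k):
        if s[i,4]>15:
            P=pts(d,m,l==i)
            if len(P) and np.linalg.norm(P.mean(0)-[.55,-.13,.2])<.2: out.append(P)
    return np.vstack(out),(p,d,m)
E
python3 - <<'E'
from h import *
for n in('top','side'):
    P,(p,d,m)=handle(n)
    vx,vy,x0,y0=cv2.fitLine(P[:,:2].astype(np.float32),cv2.DIST_HUBER,0,.001,.001).ravel()
    print(n,len(P),np.degrees(np.arctan2(vy,vx)),P.min(0),P.max(0),(P.min(0)+P.max(0))/2)
    Q=pts(d,m,np.ones(d.shape,bool))
    # board plane: region below handle
    s=(abs(Q[:,1]+.13)<.06)&(Q[:,0]>.40)&(Q[:,0]<.52)&(Q[:,2]>.09)&(Q[:,2]<.25); B=Q[s]
    for _ in range(4):
        A=np.c_[B[:,:2],np.ones(len(B))]; w=np.linalg.lstsq(A,B[:,2],rcond=None)[0]; e=abs(A@w-B[:,2]); B=B[e<max(.003,2*np.median(e))]
    print(' plane',len(B),np.arctan(np.hypot(*w[:2])),np.degrees(np.arctan2(w[1],w[0])),w)
    if n=='top':
        # base plate edges
        s=(Q[:,2]>.006)&(Q[:,2]<.018)&(Q[:,0]>.3)&(Q[:,0]<.75)&(Q[:,1]>-.33)&(Q[:,1]<.05);b=Q[s]
        print(' base',len(b),cv2.minAreaRect(b[:,:2].astype(np.float32)))
        s=(Q[:,1]>.1)&(Q[:,1]<.9)&(Q[:,0]>.2)&(Q[:,0]<1.1)&(Q[:,2]>.05); b=Q[s];print(' box',b.min(0),b.max(0))
E
```

```text
top 144 81.57683 [ 0.56230827 -0.19126248  0.22962901] [ 0.58884809 -0.06462897  0.24135676] [ 0.57557818 -0.12794572  0.23549288]
 plane 1790 0.6615480157011053 -8.6309837915965 [ 0.76977112 -0.11684276 -0.2235822 ]
 base 2714 ((0.5478546619415283, -0.13987873494625092), (0.3798052668571472, 0.4035346210002899), 89.8823013305664)
 box [0.20000585 0.10018325 0.05000994] [1.02737525 0.89988423 0.61137633]
side 180 81.62448 [ 0.56152548 -0.19339309  0.22690427] [ 0.58783955 -0.06399101  0.23937357] [ 0.57468251 -0.12869205  0.23313892]
 plane 1179 0.6592028801132638 -8.29823643548782 [ 0.76671617 -0.11182769 -0.21986194]
```

Request:
{"method": "move_arm", "body": {"deltas": "0.027 -0.07 0.03 -0.17 0.2; 0.053 -0.14 0.055 -0.34 0.4; 0.08 -0.21 0.08 -0.51 0.55; 0.105 -0.28 0.107 -0.68 0.55; 0.133 -0.35 0.133 -0.84 0.55", "squeeze": 20}}

```text
time: 0.82
ee_pos: [0.3151, 0.2689, 0.3507]
eef_rot: [[-0.5, 0.866, 0.0], [0.866, 0.5, 0.0], [-0.0, 0.0, -1.0]]
force: [1.8, 0.1, 0.2]
grip_width: 0.0386
grip_force: 0.0
```

Request:
{"method": "move_arm", "body": {"deltas": "0.025 -0.07 0 -0.17 0.55; 0.055 -0.14 0 -0.34 0.55; 0.09 -0.21 0 -0.52 0.55; 0.13 -0.275 0 -0.69 0.55; 0.17 -0.34 0 -0.86 0.55"}}

```text
time: 1.45
ee_pos: [0.4431, 0.0137, 0.3502]
eef_rot: [[0.153, 0.988, 0.001], [0.988, -0.153, 0.0], [0.0, 0.001, -1.0]]
force: [0.4, 2.0, 0.2]
grip_width: 0.0383
grip_force: 0.0
```

```bash
python3 - <<'E'
from h import *
o=r.observe();R=np.array(o['eef_rot']);print(o['time'],o['ee_pos'],np.degrees(np.arctan2(R[1,1],R[0,1])),o['grip_width'],np.round(o['joint_positions'],2))
P,_=handle('top');print((P.min(0)+P.max(0))/2,P.max(0))
E
```

```text
1.45 [0.44309374 0.01369131 0.35018222] -8.772576916557634 0.03825255904480998 [-0.14 -0.14  1.53  0.    1.75  0.01]
[ 0.57304127 -0.14027282  0.23487459] [ 0.58443406 -0.08858275  0.2402905 ]
```

Request:
{"method": "move_arm", "body": {"deltas": "0.05 -0.05 0 0 0.55; 0.1 -0.105 0 0 0.55; 0.15 -0.16 0 0 0.55; 0.177 -0.192 -0.02 0 0.55; 0.177 -0.192 -0.04 0 0.55"}}

```text
time: 2.12
ee_pos: [0.5761, -0.1299, 0.3182]
eef_rot: [[0.149, 0.989, -0.002], [0.989, -0.149, 0.001], [0.0, -0.002, -1.0]]
force: [0.4, 0.6, -1.3]
grip_width: 0.0383
grip_force: 0.0
```

```bash
python3 - <<'E'
from h import *
o=r.observe();print(o['time'],o['ee_pos'],o['force'])
for n in('wrist','side'):
    P,_=handle(n,n+'1.png');print(n,len(P),P.min(0),P.max(0),np.median(P,0))
E
```

```text
2.125 [ 0.57608308 -0.12989588  0.31818091] [ 0.43919627  0.6058213  -1.31230449]
wrist 2764 [ 0.55242447 -0.20162336  0.01097189] [ 0.59001084 -0.05898278  0.23747194] [ 0.57670895 -0.11434935  0.23470648]
side 178 [ 0.56150647 -0.19483281  0.22542805] [ 0.58788523 -0.06344457  0.23989192] [ 0.57526217 -0.13677163  0.23589285]
```

View pics/wrist1.png

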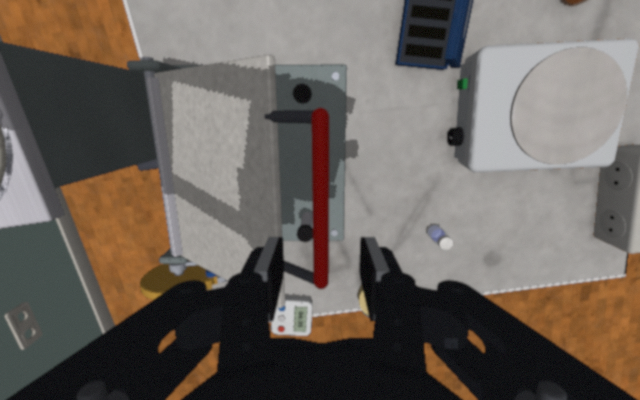

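The wrist view shows the red bar at column 320, centred between the jaws (columns 270–375), so I'm descending.

Request:
{"method": "move_arm", "body": {"deltas": "0 0 -0.04 0 0.55; 0 0 -0.08 0 0.55; 0 0 -0.11 0 0.55; 0 0 -0.119 0 0.55; 0 0 -0.119 0 0.55"}}

```text
time: 2.85
ee_pos: [0.5753, -0.1279, 0.2317]
eef_rot: [[0.147, 0.989, 0.001], [0.989, -0.147, -0.0], [-0.0, 0.001, -1.0]]
force: [0.4, 0.4, 0.9]
grip_width: 0.0384
grip_force: 0.0
```

Request:
{"method": "move_arm", "body": {"deltas": "0 0 0 0 0.65; 0 0 0 0 0.75; 0 0 0 0 0.85; 0 0 0 0 1; 0 0 0 0 1", "squeeze": 20}}

```text
time: 3.48
ee_pos: [0.5755, -0.1284, 0.231]
eef_rot: [[0.148, 0.989, 0.001], [0.989, -0.148, -0.0], [-0.0, 0.001, -1.0]]
force: [3.3, 0.1, 2.5]
grip_width: 0.0109
grip_force: 20.1
```

```bash
python3 - <<'E'
from h import *
o=r.observe();print(o['time'],o['ee_pos'],o['force'],o['grip_width'],o['grip_force'])
shot('side','side2.png');
H=np.array([.3907,-.1013,.085]);u=np.array([.9893,-.1461,0])
c=np.array([.5752,-.1285,.2303])
for t in [.661,.75,.85,.95,1.0,1.05,1.1,1.15,1.2,1.25,1.3,1.35]:
    q=H+.236*(np.cos(t)*u+[0,0,np.sin(t)]); print(t,np.round(q,4),np.round((q-c)/.75,4))
E
```

```text
3.475 [ 0.5755256  -0.12843183  0.23099173] [3.32374805 0.10336044 2.51001293] 0.01088155687442269 20.113909542560577
0.661 [ 0.575  -0.1285  0.2299] [-0.0003 -0.     -0.0006]
0.75 [ 0.5615 -0.1265  0.2459] [-0.0182  0.0026  0.0208]
0.85 [ 0.5448 -0.1241  0.2623] [-0.0405  0.0059  0.0427]
0.95 [ 0.5265 -0.1214  0.277 ] [-0.0649  0.0095  0.0622]
1.0 [ 0.5168 -0.1199  0.2836] [-0.0778  0.0114  0.071 ]
1.05 [ 0.5069 -0.1185  0.2897] [-0.0911  0.0134  0.0792]
1.1 [ 0.4966 -0.1169  0.2953] [-0.1048  0.0154  0.0867]
1.15 [ 0.4861 -0.1154  0.3004] [-0.1188  0.0175  0.0935]
1.2 [ 0.4753 -0.1138  0.305 ] [-0.1332  0.0196  0.0995]
1.25 [ 0.4643 -0.1122  0.309 ] [-0.1478  0.0218  0.1049]
1.3 [ 0.4532 -0.1105  0.3124] [-0.1627  0.024   0.1095]
1.35 [ 0.4418 -0.1089  0.3153] [-0.1778  0.0262  0.1133]
```

Request:
{"method": "move_arm", "body": {"deltas": "-0.0035 0.0005 0.0042 0 1; -0.007 0.001 0.0085 0 1; -0.0107 0.0015 0.0127 0 1; -0.0145 0.002 0.0168 0 1; -0.0182 0.0026 0.0208 0 1"}}

```text
time: 4.15
ee_pos: [0.5621, -0.1265, 0.2471]
eef_rot: [[0.148, 0.989, 0.002], [0.989, -0.148, -0.0], [-0.0, 0.002, -1.0]]
force: [8.2, -0.7, 4.2]
grip_width: 0.0113
grip_force: 20.2
```

```bash
python3 - <<'E'
from h import *
o=r.observe();print(o['time'],o['ee_pos'],o['force'],o['moment'],o['grip_width'])
P,(p,d,m)=handle('side');print(P.min(0),P.max(0))
cv2.imwrite('pics/side3.png',cv2.resize(p[150:320,210:400,::-1],None,fx=3,fy=3,interpolation=cv2.INTER_CUBIC))
E
```

```text
4.15 [ 0.56214587 -0.12647645  0.24707283] [ 8.18545873 -0.68367412  4.20964504] [-0.1081836  -1.28811043  0.04613791] 0.011335770518066182
[ 0.54982113 -0.19230367  0.24189741] [ 0.56774768 -0.07298753  0.25495577]
```

View pics/side3.png

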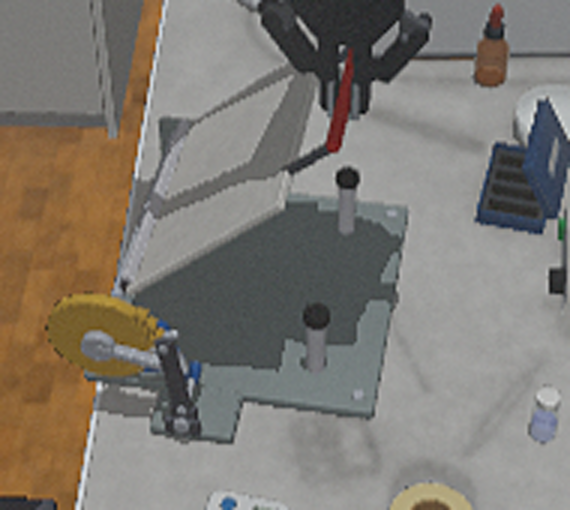

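The side view shows the board rising with the gripper. The wheel is at crop (100, 335) and the blue pawl near (180, 350). I'll lift further along the arc, with a slightly larger radius.

```bash
cat >> h.py <<'E'
H=np.array([.3907,-.1013,.085]);u=np.array([.9893,-.1461,0])
def arc(t,R=.2375): return H+R*(np.cos(t)*u+[0,0,np.sin(t)])
def steps(c,ts,R=.2375):
    for t in ts: print(round(t,4),np.round((arc(t,R)-c)/.75,4))
def state():
    o=r.observe();q=np.array(o['ee_pos'])-H;t=np.arctan2(q[2],q@u);f=np.array(o['force'])
    print('t',o['time'],'theta',round(t,4),'r',round(np.hypot(q[2],q@u),4),'Frad',round(f@(np.cos(t)*u+[0,0,np.sin(t)]),2),'Ftan',round(f@(-np.sin(t)*u+[0,0,np.cos(t)]),2),'w',round(o['grip_width'],4))
def pawl(f=None):
    p,d,m=shot('side',f);h=cv2.cvtColor(p,cv2.COLOR_RGB2HSV)
    mk=(h[...,0]>100)&(h[...,0]<128)&(h[...,1]>120)&(h[...,2]>60)
    mk[:240]=0;mk[300:]=0;mk[:,:235]=0;mk[:,310:]=0
    v,w=np.nonzero(mk);P=pts(d,m,mk);print('pawl px',len(v),w.mean() if len(v) else 0,v.mean() if len(v) else 0,(w.min(),w.max(),v.min(),v.max()) if len(v) else 0,np.round((P-H).mean(0),4) if len(P) else 0)
E
python3 - <<'E'
from h import *
state();pawl()
c=np.array([.56155,-.12655,.2459]);steps(c,[.79,.83,.87,.91,.94])
c=arc(.94);print();steps(c,[.945,.95,.955,.96,.965])
E
```

```text
t 4.2 theta 0.7539 r 0.2373 Frad 5.19 Ftan -0.27 w 0.0112
pawl px 29 271.17241379310343 270.0344827586207 (np.int64(258), np.int64(276), np.int64(257), np.int64(277)) [ 0.0447 -0.136  -0.0333]
0.79 [-0.0073  0.0011  0.0104]
0.83 [-0.0164  0.0024  0.0191]
0.87 [-0.0258  0.0038  0.0275]
0.91 [-0.0355  0.0053  0.0355]
0.94 [-0.043   0.0064  0.0412]

0.945 [-0.0013  0.0002  0.0009]
0.95 [-0.0025  0.0004  0.0019]
0.955 [-0.0038  0.0006  0.0028]
0.96 [-0.0051  0.0008  0.0037]
0.965 [-0.0064  0.0009  0.0046]
```

Request:
{"method": "move_arm", "body": {"deltas": "-0.0073 0.0011 0.0104 0 1; -0.0164 0.0024 0.0191 0 1; -0.0258 0.0038 0.0275 0 1; -0.0355 0.0053 0.0355 0 1; -0.043 0.0064 0.0412 0 1"}}

```text
time: 4.88
ee_pos: [0.5291, -0.1216, 0.278]
eef_rot: [[0.148, 0.989, 0.001], [0.989, -0.148, -0.0], [-0.0, 0.001, -1.0]]
force: [3.9, -1.5, 3.7]
grip_width: 0.0114
grip_force: 19.9
```

```bash
python3 - <<'E'
from h import *
state();pawl();state()
steps(arc(.94),[.946,.952,.958,.964,.97]);print();steps(arc(.97),[.976,.982,.988,.994,1.0])
E
```

```text
t 4.875 theta 0.9435 r 0.2383 Frad 5.42 Ftan -1.12 w 0.0114
pawl px 54 268.8888888888889 266.6666666666667 (np.int64(260), np.int64(276), np.int64(257), np.int64(277)) [ 0.04   -0.137  -0.0196]
t 4.925 theta 0.9463 r 0.2384 Frad 2.06 Ftan -0.06 w 0.0112
0.946 [-0.0015  0.0002  0.0011]
0.952 [-0.003   0.0005  0.0022]
0.958 [-0.0046  0.0007  0.0033]
0.964 [-0.0061  0.0009  0.0044]
0.97 [-0.0077  0.0011  0.0055]

0.976 [-0.0016  0.0002  0.0011]
0.982 [-0.0031  0.0005  0.0021]
0.988 [-0.0047  0.0007  0.0032]
0.994 [-0.0063  0.0009  0.0042]
1.0 [-0.0078  0.0012  0.0053]
```

Request:
{"method": "move_arm", "body": {"deltas": "-0.0015 0.0002 0.0011 0 1; -0.003 0.0005 0.0022 0 1; -0.0046 0.0007 0.0033 0 1; -0.0061 0.0009 0.0044 0 1; -0.0077 0.0011 0.0055 0 1"}}

```text
time: 5.55
ee_pos: [0.5239, -0.1209, 0.2815]
eef_rot: [[0.148, 0.989, 0.001], [0.989, -0.148, -0.0], [-0.0, 0.001, -1.0]]
force: [5.6, -1.2, 4.1]
grip_width: 0.0113
grip_force: 20.5
```

```bash
python3 - <<'E'
from h import *
state();pawl()
for a in np.arange(1.0,1.34,.03): print('to',round(a+.03,2));steps(arc(a),[a+.006,a+.012,a+.018,a+.024,a+.03])
E
```

```text
t 5.55 theta 0.9701 r 0.2383 Frad 6.61 Ftan -2.43 w 0.0113
pawl px 52 269.9423076923077 267.2307692307692 (np.int64(260), np.int64(276), np.int64(257), np.int64(277)) [ 0.0426 -0.1384 -0.02  ]
to 1.03
1.006 [-0.0016  0.0002  0.001 ]
1.012 [-0.0032  0.0005  0.002 ]
1.018 [-0.0048  0.0007  0.003 ]
1.024 [-0.0064  0.0009  0.004 ]
1.03 [-0.008   0.0012  0.005 ]
to 1.06
1.036 [-0.0016  0.0002  0.001 ]
1.042 [-0.0032  0.0005  0.0019]
1.048 [-0.0049  0.0007  0.0029]
1.054 [-0.0065  0.001   0.0038]
1.06 [-0.0081  0.0012  0.0048]
to 1.09
1.066 [-0.0016  0.0002  0.0009]
1.072 [-0.0033  0.0005  0.0018]
1.078 [-0.0049  0.0007  0.0027]
1.084 [-0.0066  0.001   0.0036]
1.09 [-0.0083  0.0012  0.0045]
to 1.12
1.096 [-0.0017  0.0002  0.0009]
1.102 [-0.0033  0.0005  0.0017]
1.108 [-0.005   0.0007  0.0026]
1.114 [-0.0067  0.001   0.0034]
1.12 [-0.0084  0.0012  0.0043]
to 1.15
1.126 [-0.0017  0.0003  0.0008]
1.132 [-0.0034  0.0005  0.0016]
1.138 [-0.0051  0.0008  0.0024]
1.144 [-0.0068  0.001   0.0032]
1.15 [-0.0085  0.0013  0.004 ]
to 1.18
1.156 [-0.0017  0.0003  0.0008]
1.162 [-0.0034  0.0005  0.0015]

[... 394 characters left out ...]
26]
1.24 [-0.0088  0.0013  0.0032]
to 1.27
1.246 [-0.0018  0.0003  0.0006]
1.252 [-0.0036  0.0005  0.0012]
1.258 [-0.0053  0.0008  0.0018]
1.264 [-0.0071  0.0011  0.0024]
1.27 [-0.0089  0.0013  0.003 ]
to 1.3
1.276 [-0.0018  0.0003  0.0006]
1.282 [-0.0036  0.0005  0.0011]
1.288 [-0.0054  0.0008  0.0016]
1.294 [-0.0072  0.0011  0.0022]
1.3 [-0.009   0.0013  0.0027]
to 1.33
1.306 [-0.0018  0.0003  0.0005]
1.312 [-0.0036  0.0005  0.001 ]
1.318 [-0.0054  0.0008  0.0015]
1.324 [-0.0073  0.0011  0.0019]
1.33 [-0.0091  0.0013  0.0024]
to 1.36
1.336 [-0.0018  0.0003  0.0004]
1.342 [-0.0037  0.0005  0.0009]
1.348 [-0.0055  0.0008  0.0013]
1.354 [-0.0073  0.0011  0.0017]
1.36 [-0.0092  0.0014  0.0021]
```

Request:
{"method": "move_arm", "body": {"deltas": "-0.0016 0.0002 0.0011 0 1; -0.0031 0.0005 0.0021 0 1; -0.0047 0.0007 0.0032 0 1; -0.0063 0.0009 0.0042 0 1; -0.0078 0.0012 0.0053 0 1"}}

```text
time: 6.22
ee_pos: [0.5179, -0.12, 0.2854]
eef_rot: [[0.148, 0.989, 0.0], [0.989, -0.148, -0.0], [-0.0, 0.0, -1.0]]
force: [4.4, -1.0, 4.4]
grip_width: 0.0114
grip_force: 20.6
```

```bash
python3 - <<'E'
from h import *
state();pawl()
E
```

```text
t 6.225 theta 1.0005 r 0.2381 Frad 6.16 Ftan -1.41 w 0.0114
pawl px 55 270.2909090909091 267.0181818181818 (np.int64(260), np.int64(276), np.int64(256), np.int64(277)) [ 0.0435 -0.1382 -0.0194]
```

Request:
{"method": "move_arm", "body": {"deltas": "-0.0016 0.0002 0.001 0 1; -0.0032 0.0005 0.002 0 1; -0.0048 0.0007 0.003 0 1; -0.0064 0.0009 0.004 0 1; -0.008 0.0012 0.005 0 1"}}

```text
time: 6.9
ee_pos: [0.5117, -0.119, 0.2891]
eef_rot: [[0.148, 0.989, -0.0], [0.989, -0.148, -0.0], [-0.0, -0.0, -1.0]]
force: [3.1, -1.8, 2.7]
grip_width: 0.011
grip_force: 20.6
```

```bash
python3 -c "
from h import *
state();pawl()"
```

```text
t 6.9 theta 1.0311 r 0.2379 Frad 4.04 Ftan -1.51 w 0.011
pawl px 54 270.7962962962963 266.8703703703704 (np.int64(261), np.int64(276), np.int64(257), np.int64(277)) [ 0.0448 -0.1388 -0.0181]
```

Request:
{"method": "move_arm", "body": {"deltas": "-0.0016 0.0002 0.001 0 1; -0.0032 0.0005 0.0019 0 1; -0.0049 0.0007 0.0029 0 1; -0.0065 0.001 0.0038 0 1; -0.0081 0.0012 0.0048 0 1"}}

```text
time: 7.58
ee_pos: [0.5055, -0.1181, 0.2926]
eef_rot: [[0.148, 0.989, -0.0], [0.989, -0.148, 0.0], [0.0, -0.001, -1.0]]
force: [2.8, -1.5, 1.3]
grip_width: 0.0112
grip_force: 20.5
```

```bash
python3 -c "
from h import *
state();pawl()"
```

```text
t 7.575 theta 1.0612 r 0.2379 Frad 2.62 Ftan -1.98 w 0.0112
pawl px 58 271.2758620689655 267.0689655172414 (np.int64(261), np.int64(276), np.int64(256), np.int64(277)) [ 0.0459 -0.1387 -0.0189]
```

Request:
{"method": "move_arm", "body": {"deltas": "-0.0016 0.0002 0.0009 0 1; -0.0033 0.0005 0.0018 0 1; -0.0049 0.0007 0.0027 0 1; -0.0066 0.001 0.0036 0 1; -0.0083 0.0012 0.0045 0 1"}}

```text
time: 8.25
ee_pos: [0.4994, -0.1172, 0.2962]
eef_rot: [[0.148, 0.989, -0.0], [0.989, -0.148, 0.0], [0.0, -0.0, -1.0]]
force: [3.2, -2.2, 3.1]
grip_width: 0.0114
grip_force: 20.5
```

```bash
python3 -c "
from h import *
state();pawl('side5.png')"
```

```text
t 8.25 theta 1.091 r 0.238 Frad 4.38 Ftan -1.66 w 0.0114
pawl px 57 271.36842105263156 266.9824561403509 (np.int64(261), np.int64(276), np.int64(257), np.int64(277)) [ 0.0461 -0.1381 -0.0193]
```

Request:
{"method": "move_arm", "body": {"deltas": "-0.0017 0.0002 0.0009 0 1; -0.0033 0.0005 0.0017 0 1; -0.005 0.0007 0.0026 0 1; -0.0067 0.001 0.0034 0 1; -0.0084 0.0012 0.0043 0 1"}}

```text
time: 8.93
ee_pos: [0.4931, -0.1163, 0.2993]
eef_rot: [[0.148, 0.989, -0.0], [0.989, -0.148, 0.0], [0.0, -0.0, -1.0]]
force: [2.8, -1.3, 2.6]
grip_width: 0.0112
grip_force: 20.5
```

```bash
python3 -c "
from h import *
state();pawl('side6.png');p=cv2.imread('pics/side6.png');cv2.imwrite('pics/side6c.png',cv2.resize(p[225:305,220:320],None,fx=6,fy=6,interpolation=cv2.INTER_CUBIC))"
```

```text
t 8.925 theta 1.1211 r 0.238 Frad 3.67 Ftan -1.56 w 0.0112
pawl px 59 271.93220338983053 266.8305084745763 (np.int64(261), np.int64(276), np.int64(257), np.int64(277)) [ 0.0474 -0.1383 -0.0179]
```

View pics/side6c.png

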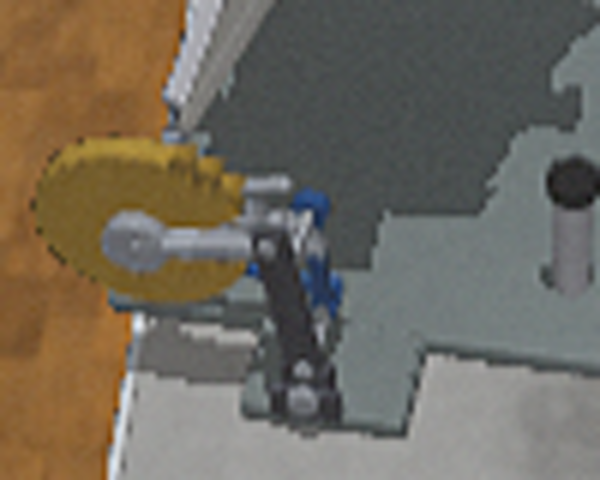

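The crop shows the blue pawl nearly upright from (335, 300) to (312, 205), beside the wheel and not yet thrown. I'll continue.

Request:
{"method": "move_arm", "body": {"deltas": "-0.0017 0.0003 0.0008 0 1; -0.0034 0.0005 0.0016 0 1; -0.0051 0.0008 0.0024 0 1; -0.0068 0.001 0.0032 0 1; -0.0085 0.0013 0.004 0 1"}}

```text
time: 9.6
ee_pos: [0.4867, -0.1153, 0.3023]
eef_rot: [[0.148, 0.989, -0.0], [0.989, -0.148, 0.0], [0.0, -0.0, -1.0]]
force: [2.1, -1.1, 2.7]
grip_width: 0.0115
grip_force: 20.5
```

```bash
python3 -c "
from h import *
state();pawl()"
```

```text
t 9.6 theta 1.151 r 0.238 Frad 3.34 Ftan -0.93 w 0.0115
pawl px 65 272.33846153846156 267.0615384615385 (np.int64(261), np.int64(276), np.int64(257), np.int64(277)) [ 0.0485 -0.1389 -0.0186]
```

Request:
{"method": "move_arm", "body": {"deltas": "-0.0017 0.0003 0.0008 0 1; -0.0034 0.0005 0.0015 0 1; -0.0052 0.0008 0.0023 0 1; -0.0069 0.001 0.003 0 1; -0.0086 0.0013 0.0037 0 1"}}

```text
time: 10.28
ee_pos: [0.4802, -0.1143, 0.3051]
eef_rot: [[0.148, 0.989, -0.0], [0.989, -0.148, 0.0], [0.0, -0.0, -1.0]]
force: [2.6, -0.9, 2.2]
grip_width: 0.0112
grip_force: 20.5
```

```bash
python3 -c "
from h import *
state();pawl()"
```

```text
t 10.275 theta 1.1807 r 0.238 Frad 3.05 Ftan -1.7 w 0.0112
pawl px 68 274.88235294117646 266.94117647058823 (np.int64(262), np.int64(279), np.int64(257), np.int64(277)) [ 0.0549 -0.1404 -0.0161]
```

Request:
{"method": "move_arm", "body": {"deltas": "-0.0009 0.0001 0.0004 0 1; -0.0017 0.0003 0.0007 0 1; -0.0026 0.0004 0.0011 0 1; -0.0035 0.0005 0.0014 0 1; -0.0043 0.0006 0.0018 0 1"}}

```text
time: 10.95
ee_pos: [0.477, -0.1139, 0.3063]
eef_rot: [[0.148, 0.989, -0.0], [0.989, -0.148, 0.0], [0.0, -0.0, -1.0]]
force: [1.8, -0.3, 1.3]
grip_width: 0.0111
grip_force: 20.4
```

```bash
python3 -c "
from h import *
state();pawl()"
```

```text
t 10.95 theta 1.1954 r 0.2379 Frad 1.88 Ftan -1.23 w 0.0111
pawl px 69 277.9130434782609 268.0289855072464 (np.int64(270), np.int64(285), np.int64(260), np.int64(277)) [ 0.0622 -0.1418 -0.0181]
```

Request:
{"method": "move_arm", "body": {"deltas": "-0.0009 0.0001 0.0004 0 1; -0.0017 0.0003 0.0007 0 1; -0.0026 0.0004 0.001 0 1; -0.0026 0.0004 0.001 0 1; -0.0026 0.0004 0.001 0 1"}}

```text
time: 11.62
ee_pos: [0.4751, -0.1136, 0.3071]
eef_rot: [[0.148, 0.989, -0.0], [0.989, -0.148, 0.0], [0.0, -0.0, -1.0]]
force: [0.7, -1.2, -0.9]
grip_width: 0.0111
grip_force: 20.3
```

```bash
python3 -c "
from h import *
state();pawl()"
```

```text
t 11.625 theta 1.2041 r 0.2379 Frad -0.51 Ftan -1.16 w 0.0111
pawl px 71 277.83098591549293 267.92957746478874 (np.int64(270), np.int64(285), np.int64(260), np.int64(277)) [ 0.062  -0.1413 -0.0184]
```

Request:
{"method": "move_arm", "body": {"deltas": "-0.0009 0.0001 0.0003 0 1; -0.0017 0.0003 0.0007 0 1; -0.0026 0.0004 0.001 0 1; -0.0035 0.0005 0.0013 0 1; -0.0035 0.0005 0.0013 0 1"}}

```text
time: 12.3
ee_pos: [0.4725, -0.1132, 0.3082]
eef_rot: [[0.148, 0.989, -0.0], [0.989, -0.148, 0.0], [0.0, -0.0, -1.0]]
force: [0.6, -0.5, -0.2]
grip_width: 0.0111
grip_force: 20.3
```

```bash
python3 -c "
from h import *
state();pawl()"
```

```text
t 12.3 theta 1.216 r 0.238 Frad 0.01 Ftan -0.71 w 0.0111
pawl px 70 277.8 268.0 (np.int64(270), np.int64(285), np.int64(260), np.int64(277)) [ 0.0619 -0.1417 -0.0182]
```

Request:
{"method": "move_arm", "body": {"deltas": "-0.0006 0.0001 0.0002 0 1; -0.0012 0.0002 0.0004 0 1; -0.0018 0.0003 0.0007 0 1; -0.0024 0.0004 0.0009 0 1; -0.0024 0.0004 0.0009 0 1"}}

```text
time: 12.98
ee_pos: [0.4707, -0.1129, 0.3089]
eef_rot: [[0.148, 0.989, 0.0], [0.989, -0.148, -0.0], [-0.0, 0.0, -1.0]]
force: [0.6, -1.3, 1.9]
grip_width: 0.0111
grip_force: 20.4
```

```bash
python3 -c "
from h import *
state()"
```

```text
t 12.975 theta 1.2241 r 0.2381 Frad 2.08 Ftan -0.08 w 0.0111
```

Request:
{"method": "move_arm", "body": {"deltas": "-0.0006 0.0001 0.0002 0 1; -0.0012 0.0002 0.0004 0 1; -0.0018 0.0003 0.0006 0 1; -0.0024 0.0004 0.0008 0 1; -0.0024 0.0004 0.0008 0 1"}}

```text
time: 13.6
ee_pos: [0.469, -0.1127, 0.3095]
eef_rot: [[0.148, 0.989, 0.0], [0.989, -0.148, -0.0], [-0.0, 0.0, -1.0]]
force: [2.3, -2.3, 3.2]
grip_width: 0.0113
grip_force: 20.5
```

```bash
python3 -c "
from h import *
state()"
```

```text
t 13.6 theta 1.232 r 0.2381 Frad 3.86 Ftan -1.44 w 0.0113
```

Request:
{"method": "move_arm", "body": {"deltas": "-0.0006 0.0001 0.0002 0 1; -0.0012 0.0002 0.0004 0 1; -0.0018 0.0003 0.0006 0 1; -0.0024 0.0004 0.0008 0 1; -0.0024 0.0004 0.0008 0 1"}}

```text
time: 14.22
ee_pos: [0.4672, -0.1124, 0.3102]
eef_rot: [[0.148, 0.989, 0.0], [0.989, -0.148, -0.0], [-0.0, 0.0, -1.0]]
force: [4.3, -3.8, 4.2]
grip_width: 0.0108
grip_force: 20.5
```

```bash
python3 -c "
from h import *
state()"
```

```text
t 14.225 theta 1.24 r 0.2381 Frad 5.54 Ftan -3.21 w 0.0108
```

Request:
{"method": "move_arm", "body": {"deltas": "-0.0005 0.0001 0.0002 0 1; -0.001 0.0002 0.0003 0 1; -0.0016 0.0002 0.0005 0 1; -0.0016 0.0002 0.0005 0 1; -0.0016 0.0002 0.0005 0 1"}}

```text
time: 14.85
ee_pos: [0.4661, -0.1123, 0.3106]
eef_rot: [[0.148, 0.989, 0.001], [0.989, -0.148, -0.0], [-0.0, 0.001, -1.0]]
force: [5.7, -3.5, 4.1]
grip_width: 0.0109
grip_force: 20.5
```

```bash
python3 -c "
from h import *
state();pawl()"
```

```text
t 14.85 theta 1.2449 r 0.2381 Frad 5.83 Ftan -4.47 w 0.0109
pawl px 70 277.8285714285714 268.1142857142857 (np.int64(270), np.int64(285), np.int64(260), np.int64(277)) [ 0.062  -0.1417 -0.0186]
```

Request:
{"method": "move_arm", "body": {"deltas": "-0.0005 0.0001 0.0002 0 1; -0.001 0.0002 0.0003 0 1; -0.0016 0.0002 0.0005 0 1; -0.0016 0.0002 0.0005 0 1; -0.0016 0.0002 0.0005 0 1"}}

```text
time: 15.52
ee_pos: [0.465, -0.1121, 0.311]
eef_rot: [[0.148, 0.989, 0.001], [0.989, -0.148, -0.0], [-0.0, 0.001, -1.0]]
force: [5.7, -3.5, 3.2]
grip_width: 0.0112
grip_force: 20.5
```

```bash
python3 -c "
from h import *
state();P,(p,d,m)=handle('side','side9.png');print(P.min(0),P.max(0));state()
cv2.imwrite('pics/side9c.png',cv2.resize(p[150:300,220:370,::-1],None,fx=4,fy=4,interpolation=cv2.INTER_CUBIC))"
```

```text
t 15.525 theta 1.2499 r 0.2381 Frad 4.94 Ftan -4.81 w 0.0112
[ 0.45237349 -0.17789809  0.30310686] [ 0.46917265 -0.0821673   0.318546  ]
t 15.575 theta 1.2499 r 0.2382 Frad 5.97 Ftan -4.93 w 0.0111
```

View pics/side9c.png

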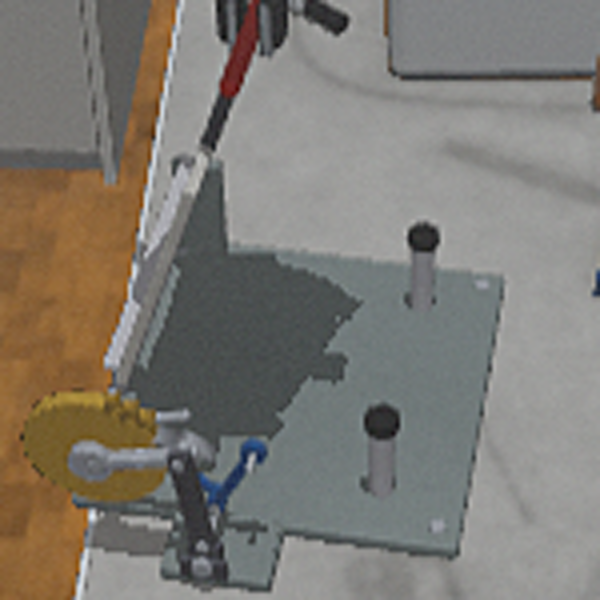

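The blue pawl is now clearly thrown back, with its roller at crop (255, 450), well off the wheel. I'll take one more small step to confirm the stop.

Request:
{"method": "move_arm", "body": {"deltas": "-0.0005 0.0001 0.0002 0 1; -0.001 0.0002 0.0003 0 1; -0.0016 0.0002 0.0005 0 1; -0.0024 0.0004 0.0007 0 1; -0.0024 0.0004 0.0007 0 1"}}

```text
time: 16.2
ee_pos: [0.4634, -0.1119, 0.3116]
eef_rot: [[0.148, 0.989, 0.001], [0.989, -0.148, -0.001], [-0.0, 0.001, -1.0]]
force: [7.4, -4.2, 3.6]
grip_width: 0.0111
grip_force: 20.6
```

```bash
python3 -c "
from h import *
state();P,_=handle('side');print(P.min(0),P.max(0),P.mean(0));state();print(r.observe()['grip_force'])"
```

```text
t 16.2 theta 1.2574 r 0.2382 Frad 5.89 Ftan -6.39 w 0.0111
[ 0.4501632  -0.17835919  0.30665334] [ 0.46704816 -0.08582617  0.32942732] [ 0.4597159  -0.14479693  0.3148396 ]
t 16.25 theta 1.2574 r 0.2382 Frad 6.0 Ftan -6.42 w 0.0112
20.577736794948578
```

The tangential force keeps rising (−1.5 to −6.4 N), so the stop is felt and the pawl is thrown. Now I'll lower the board.

```bash
python3 -c "
from h import *
c=np.array([.46285,-.1118,.31085]);t=1.257
for a in [1.05,.83,.61,.39,.20,.08]:
    print('to',a);steps(c,t+(a-t)*np.arange(1,6)/5,.2378);c=arc(a,.2378);t=a"
```

```text
to 1.05
1.2156 [ 0.0129 -0.0021 -0.0039]
1.1742 [ 0.025  -0.0039 -0.0087]
1.1328 [ 0.0368 -0.0056 -0.014 ]
1.0914 [ 0.0485 -0.0074 -0.0198]
1.05 [ 0.0599 -0.009  -0.0261]
to 0.83
1.006 [ 0.0118 -0.0017 -0.0072]
0.962 [ 0.0233 -0.0034 -0.0149]
0.918 [ 0.0345 -0.0051 -0.0232]
0.874 [ 0.0452 -0.0067 -0.0319]
0.83 [ 0.0556 -0.0082 -0.0411]
to 0.61
0.786 [ 0.01   -0.0015 -0.0096]
0.742 [ 0.0195 -0.0029 -0.0197]
0.698 [ 0.0286 -0.0042 -0.0302]
0.654 [ 0.0373 -0.0055 -0.0411]
0.61 [ 0.0454 -0.0067 -0.0523]
to 0.39
0.566 [ 0.0077 -0.0011 -0.0116]
0.522 [ 0.0148 -0.0022 -0.0235]
0.478 [ 0.0214 -0.0032 -0.0358]
0.434 [ 0.0275 -0.0041 -0.0483]
0.39 [ 0.033  -0.0049 -0.0611]
to 0.2
0.352 [ 0.0043 -0.0006 -0.0112]
0.314 [ 0.0082 -0.0012 -0.0226]
0.276 [ 0.0117 -0.0017 -0.0341]
0.238 [ 0.0147 -0.0022 -0.0458]
0.2 [ 0.0173 -0.0026 -0.0576]
to 0.08
0.176 [ 0.0014 -0.0002 -0.0075]
0.152 [ 0.0026 -0.0004 -0.015 ]
0.128 [ 0.0037 -0.0005 -0.0225]
0.104 [ 0.0046 -0.0007 -0.0301]
0.08 [ 0.0052 -0.0008 -0.0377]
```

Request:
{"method": "move_arm", "body": {"deltas": "0.0129 -0.0021 -0.0039 0 1; 0.025 -0.0039 -0.0087 0 1; 0.0368 -0.0056 -0.014 0 1; 0.0485 -0.0074 -0.0198 0 1; 0.0599 -0.009 -0.0261 0 1"}}

```text
time: 16.88
ee_pos: [0.5084, -0.1185, 0.2911]
eef_rot: [[0.148, 0.989, -0.001], [0.989, -0.148, 0.0], [0.0, -0.001, -1.0]]
force: [0.6, -1.4, 1.2]
grip_width: 0.0111
grip_force: 20.8
```

```bash
python3 -c "
from h import *
state();pawl()"
```

```text
t 16.875 theta 1.0474 r 0.238 Frad 1.48 Ftan -0.07 w 0.0111
pawl px 73 277.7945205479452 268.0821917808219 (np.int64(270), np.int64(285), np.int64(260), np.int64(277)) [ 0.0619 -0.1414 -0.0189]
```

The pawl is staying thrown, so I'll go on down.

Request:
{"method": "move_arm", "body": {"deltas": "0.0118 -0.0017 -0.0072 0 1; 0.0233 -0.0034 -0.0149 0 1; 0.0345 -0.0051 -0.0232 0 1; 0.0452 -0.0067 -0.0319 0 1; 0.0556 -0.0082 -0.0411 0 1"}}

```text
time: 17.55
ee_pos: [0.5502, -0.1247, 0.2604]
eef_rot: [[0.148, 0.989, -0.0], [0.989, -0.148, 0.0], [0.0, -0.0, -1.0]]
force: [0.2, 1.2, 1.3]
grip_width: 0.0109
grip_force: 20.6
```

```bash
python3 -c "
from h import *
state();pawl()"
```

```text
t 17.55 theta 0.8278 r 0.2382 Frad 0.98 Ftan 0.86 w 0.0109
pawl px 63 278.77777777777777 267.6825396825397 (np.int64(272), np.int64(285), np.int64(260), np.int64(277)) [ 0.0646 -0.1432 -0.0151]
```

Request:
{"method": "move_arm", "body": {"deltas": "0.01 -0.0015 -0.0096 0 1; 0.0195 -0.0029 -0.0197 0 1; 0.0286 -0.0042 -0.0302 0 1; 0.0373 -0.0055 -0.0411 0 1; 0.0454 -0.0067 -0.0523 0 1"}}

```text
time: 18.23
ee_pos: [0.5841, -0.1297, 0.2211]
eef_rot: [[0.148, 0.989, -0.0], [0.989, -0.148, 0.0], [0.0, -0.0, -1.0]]
force: [-1.0, 1.3, -1.3]
grip_width: 0.0109
grip_force: 20.4
```

```bash
python3 -c "
from h import *
state();pawl();P,_=handle('side');print(P.min(0),P.max(0))"
```

```text
t 18.225 theta 0.6082 r 0.2382 Frad -1.7 Ftan -0.39 w 0.0109
pawl px 73 277.64383561643837 268.06849315068496 (np.int64(270), np.int64(285), np.int64(260), np.int64(277)) [ 0.0615 -0.1413 -0.019 ]
[ 0.5709445  -0.19590481  0.21711602] [ 0.59053946 -0.07508692  0.22782842]
```

Now below the original notch, so the board is free to lower.

Request:
{"method": "move_arm", "body": {"deltas": "0.0077 -0.0011 -0.0116 0 1; 0.0148 -0.0022 -0.0235 0 1; 0.0214 -0.0032 -0.0358 0 1; 0.0275 -0.0041 -0.0483 0 1; 0.033 -0.0049 -0.0611 0 1"}}

```text
time: 18.95
ee_pos: [0.6086, -0.1333, 0.1751]
eef_rot: [[0.148, 0.989, -0.0], [0.989, -0.148, 0.0], [0.0, -0.0, -1.0]]
force: [0.5, 1.0, -0.2]
grip_width: 0.0112
grip_force: 20.1
```

```bash
python3 -c "
from h import *
state();pawl()"
```

```text
t 18.95 theta 0.3883 r 0.238 Frad 0.25 Ftan -0.34 w 0.0112
pawl px 71 276.53521126760563 267.61971830985914 (np.int64(270), np.int64(283), np.int64(259), np.int64(277)) [ 0.0588 -0.1409 -0.0178]
```

Request:
{"method": "move_arm", "body": {"deltas": "0.0043 -0.0006 -0.0112 0 1; 0.0082 -0.0012 -0.0226 0 1; 0.0117 -0.0017 -0.0341 0 1; 0.0147 -0.0022 -0.0458 0 1; 0.0173 -0.0026 -0.0576 0 1"}}

```text
time: 19.62
ee_pos: [0.6211, -0.1352, 0.1318]
eef_rot: [[0.148, 0.989, -0.001], [0.989, -0.148, 0.0], [0.0, -0.001, -1.0]]
force: [-6.5, 1.8, -0.9]
grip_width: 0.0114
grip_force: 19.9
```

```bash
python3 -c "
from h import *
state();pawl()"
```

```text
t 19.625 theta 0.1981 r 0.2375 Frad -6.77 Ftan 0.47 w 0.0114
pawl px 65 273.0769230769231 266.2923076923077 (np.int64(270), np.int64(276), np.int64(257), np.int64(277)) [ 0.0506 -0.1398 -0.0145]
```

```bash
python3 -c "
from h import *
c=arc(.2,.2378);t=.2
for a in [.165,.10,.04,.015]:
    print('to',a);steps(c,t+(a-t)*np.arange(1,6)/5,.2364);c=arc(a,.2364);t=a"
```

```text
to 0.165
0.193 [-0.0014  0.0002 -0.0025]
0.186 [-0.001   0.0001 -0.0047]
0.179 [-0.0006  0.0001 -0.0069]
0.172 [-0.0002  0.     -0.009 ]
0.165 [ 0.0002 -0.     -0.0112]
to 0.1
0.152 [ 0.0006 -0.0001 -0.004 ]
0.139 [ 0.0012 -0.0002 -0.0081]
0.126 [ 0.0018 -0.0003 -0.0122]
0.113 [ 0.0022 -0.0003 -0.0162]
0.1 [ 0.0027 -0.0004 -0.0203]
to 0.04
0.088 [ 0.0004 -0.0001 -0.0038]
0.076 [ 0.0007 -0.0001 -0.0075]
0.064 [ 0.0009 -0.0001 -0.0113]
0.052 [ 0.0011 -0.0002 -0.0151]
0.04 [ 0.0013 -0.0002 -0.0189]
to 0.015
0.035 [ 0.0001 -0.     -0.0016]
0.03 [ 0.0001 -0.     -0.0032]
0.025 [ 0.0002 -0.     -0.0047]
0.02 [ 0.0002 -0.     -0.0063]
0.015 [ 0.0002 -0.     -0.0079]
```

Request:
{"method": "move_arm", "body": {"deltas": "-0.0014 0.0002 -0.0025 0 1; -0.001 0.0001 -0.0047 0 1; -0.0006 0.0001 -0.0069 0 1; -0.0002 0 -0.009 0 1; 0.0002 0 -0.0112 0 1"}}

```text
time: 20.3
ee_pos: [0.622, -0.1353, 0.1247]
eef_rot: [[0.148, 0.989, 0.001], [0.989, -0.148, -0.0], [-0.0, 0.002, -1.0]]
force: [4.2, 1.5, 0.6]
grip_width: 0.011
grip_force: 20.2
```

```bash
python3 -c "
from h import *
state();pawl()"
```

```text
t 20.3 theta 0.1683 r 0.2372 Frad 3.98 Ftan -0.09 w 0.011
pawl px 60 270.05 266.8666666666667 (np.int64(263), np.int64(276), np.int64(257), np.int64(277)) [ 0.043  -0.1383 -0.0187]
```

Request:
{"method": "move_arm", "body": {"deltas": "0.0006 -0.0001 -0.004 0 1; 0.0012 -0.0002 -0.0081 0 1; 0.0018 -0.0003 -0.0122 0 1; 0.0022 -0.0003 -0.0162 0 1; 0.0027 -0.0004 -0.0203 0 1"}}

```text
time: 20.98
ee_pos: [0.6238, -0.1356, 0.1091]
eef_rot: [[0.148, 0.989, 0.001], [0.989, -0.148, -0.0], [-0.0, 0.001, -1.0]]
force: [5.7, 0.6, -0.3]
grip_width: 0.0109
grip_force: 20.3
```

```bash
python3 -c "
from h import *
state();pawl();P,_=handle('side');print(P.min(0),P.max(0))"
```

```text
t 20.975 theta 0.1018 r 0.2368 Frad 5.48 Ftan -0.87 w 0.0109
pawl px 58 270.05172413793105 267.7241379310345 (np.int64(262), np.int64(276), np.int64(257), np.int64(277)) [ 0.0431 -0.138  -0.0219]
[ 0.61270059 -0.20243928  0.10192046] [ 0.63374596 -0.08657214  0.11580778]
```

Request:
{"method": "move_arm", "body": {"deltas": "0.0004 -0.0001 -0.0038 0 1; 0.0007 -0.0001 -0.0075 0 1; 0.0009 -0.0001 -0.0113 0 1; 0.0011 -0.0002 -0.0151 0 1; 0.0013 -0.0002 -0.0189 0 1"}}

```text
time: 21.7
ee_pos: [0.6245, -0.1357, 0.0946]
eef_rot: [[0.148, 0.989, -0.0], [0.989, -0.148, 0.0], [0.0, -0.0, -1.0]]
force: [3.9, 1.2, -0.1]
grip_width: 0.0109
grip_force: 20.5
```

```bash
python3 -c "
from h import *
state();pawl();P,_=handle('side');print(P.min(0),P.max(0))"
```

```text
t 21.7 theta 0.0406 r 0.2365 Frad 3.71 Ftan -0.21 w 0.0109
pawl px 56 269.82142857142856 267.92857142857144 (np.int64(261), np.int64(276), np.int64(257), np.int64(277)) [ 0.0421 -0.1374 -0.0238]
[ 6.13260848e-01 -2.00440380e-01 -1.95674711e-05] [ 0.63440856 -0.09173907  0.14761971]
```

Request:
{"method": "move_arm", "body": {"deltas": "0.0001 0 -0.0016 0 1; 0.0001 0 -0.0032 0 1; 0.0002 0 -0.0047 0 1; 0.0002 0 -0.0063 0 1; 0.0002 0 -0.0079 0 1"}}

```text
time: 22.42
ee_pos: [0.6246, -0.1357, 0.0888]
eef_rot: [[0.148, 0.989, -0.0], [0.989, -0.148, -0.0], [-0.0, -0.0, -1.0]]
force: [1.5, -0.1, 1.3]
grip_width: 0.0111
grip_force: 20.6
```

```bash
python3 -c "
from h import *
state();pawl()"
```

```text
t 22.425 theta 0.0163 r 0.2365 Frad 1.53 Ftan 1.32 w 0.0111
pawl px 54 269.6111111111111 268.25925925925924 (np.int64(260), np.int64(276), np.int64(257), np.int64(277)) [ 0.0415 -0.1372 -0.0252]
```

Request:
{"method": "move_arm", "body": {"deltas": "0 0 -0.0005 0 1; 0 0 -0.001 0 1; 0 0 -0.0015 0 1; 0 0 -0.002 0 1; 0 0 -0.002 0 1"}}

```text
time: 23.1
ee_pos: [0.6246, -0.1357, 0.0876]
eef_rot: [[0.148, 0.989, -0.0], [0.989, -0.148, -0.0], [-0.0, -0.0, -1.0]]
force: [0.4, 1.3, 5.7]
grip_width: 0.011
grip_force: 21.0
```

```bash
python3 -c "
from h import *
state()"
```

```text
t 23.1 theta 0.011 r 0.2365 Frad 0.27 Ftan 5.68 w 0.011
```

Request:
{"method": "move_arm", "body": {"deltas": "0 0 -0.0003 0 1; 0 0 -0.0006 0 1; 0 0 -0.001 0 1; 0 0 -0.001 0 1; 0 0 -0.001 0 1"}}

```text
time: 23.72
ee_pos: [0.6247, -0.1358, 0.0871]
eef_rot: [[0.148, 0.989, 0.0], [0.989, -0.148, -0.0], [-0.0, 0.0, -1.0]]
force: [-0.7, 1.8, 7.4]
grip_width: 0.0105
grip_force: 21.2
```

```bash
python3 -c "
from h import *
state();pawl('side12.png')
for n in('side','top'):
    p,d,m=shot(n);Q=pts(d,m,np.ones(d.shape,bool));q=Q-H;a=q@u;b=q@np.array([.1461,.9893,0])
    s=(a>.03)&(a<.15)&(abs(b)<.09)&(abs(q[:,2])<.03);B=np.c_[a,b,q[:,2]][s]
    for _ in range(4):
        A=np.c_[B[:,:2],np.ones(len(B))];w=np.linalg.lstsq(A,B[:,2],rcond=None)[0];e=abs(A@w-B[:,2]);B=B[e<max(.002,2*np.median(e))]
    print(n,len(B),w)
p=cv2.imread('pics/side12.png');cv2.imwrite('pics/side12c.png',cv2.resize(p[180:300,220:370],None,fx=5,fy=5,interpolation=cv2.INTER_CUBIC))"
```

```text
t 23.725 theta 0.0088 r 0.2365 Frad -0.93 Ftan 7.43 w 0.0105
pawl px 53 269.62264150943395 268.188679245283 (np.int64(261), np.int64(276), np.int64(257), np.int64(277)) [ 0.0414 -0.1368 -0.0255]
side 1736 [-0.00989668  0.0012331   0.00504046]
top 142 [-0.01145981 -0.03672285  0.00199729]
```

View pics/side12c.png

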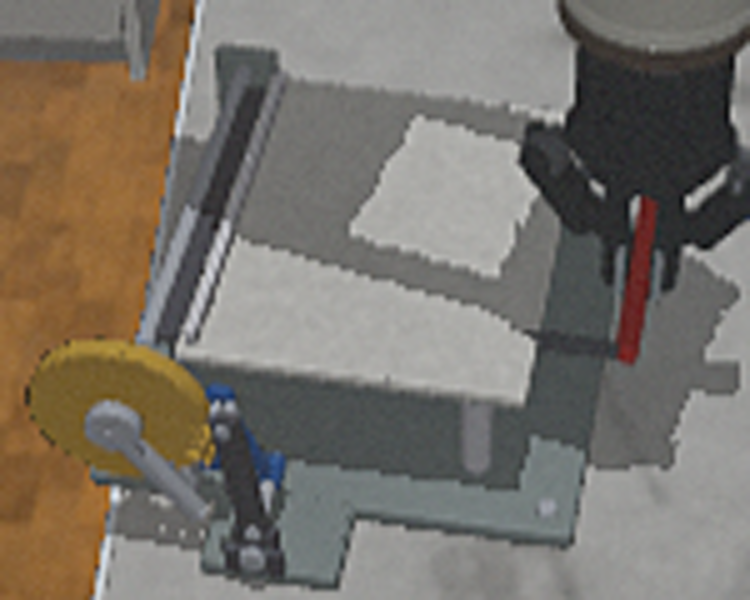

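The board is flat: fitted slope about −0.01, and the posts are carrying 7 N of push. The pawl (blue, crop 220–280, 390–480) leans on the wheel again, so it is armed. Now I'll raise to the lowest notch.

```bash
python3 -c "
from h import *
c=arc(.015,.2364)-[0,0,.00225];t=.01
for a in [.15,.28]:
    print('to',a);steps(c,t+(a-t)*np.arange(1,6)/5,.237);c=arc(a,.237);t=a
print('down');steps(c,[.27,.26,.25,.24,.23],.237);steps(arc(.23,.237),[.226,.222,.218,.214,.21,.2],.237)"
```

```text
to 0.15
0.038 [ 0.0006 -0.0001  0.0103]
0.066 [ 0.0001 -0.      0.0191]
0.094 [-0.0006  0.0001  0.0279]
0.122 [-0.0015  0.0002  0.0367]
0.15 [-0.0027  0.0004  0.0455]
to 0.28
0.176 [-0.0013  0.0002  0.0081]
0.202 [-0.0028  0.0004  0.0162]
0.228 [-0.0046  0.0007  0.0242]
0.254 [-0.0065  0.001   0.0322]
0.28 [-0.0087  0.0013  0.0401]
down
0.27 [ 0.0008 -0.0001 -0.003 ]
0.26 [ 0.0017 -0.0002 -0.0061]
0.25 [ 0.0025 -0.0004 -0.0091]
0.24 [ 0.0032 -0.0005 -0.0122]
0.23 [ 0.0039 -0.0006 -0.0153]
0.226 [ 0.0003 -0.     -0.0012]
0.222 [ 0.0006 -0.0001 -0.0025]
0.218 [ 0.0008 -0.0001 -0.0037]
0.214 [ 0.0011 -0.0002 -0.0049]
0.21 [ 0.0014 -0.0002 -0.0062]
0.2 [ 0.002  -0.0003 -0.0093]
```

Request:
{"method": "move_arm", "body": {"deltas": "0.0006 -0.0001 0.0103 0 1; 0.0001 0 0.0191 0 1; -0.0006 0.0001 0.0279 0 1; -0.0015 0.0002 0.0367 0 1; -0.0027 0.0004 0.0455 0 1"}}

```text
time: 24.5
ee_pos: [0.6226, -0.1354, 0.1213]
eef_rot: [[0.148, 0.989, 0.0], [0.989, -0.148, -0.0], [0.0, 0.0, -1.0]]
force: [-0.6, 1.0, -1.8]
grip_width: 0.0109
grip_force: 20.2
```

```bash
python3 -c "
from h import *
state();pawl()"
```

```text
t 24.5 theta 0.1536 r 0.2372 Frad -1.04 Ftan -1.65 w 0.0109
pawl px 68 269.95588235294116 266.79411764705884 (np.int64(262), np.int64(276), np.int64(256), np.int64(277)) [ 0.0427 -0.1382 -0.0183]
```

Request:
{"method": "move_arm", "body": {"deltas": "-0.0013 0.0002 0.0081 0 1; -0.0028 0.0004 0.0162 0 1; -0.0046 0.0007 0.0242 0 1; -0.0065 0.001 0.0322 0 1; -0.0087 0.0013 0.0401 0 1"}}

```text
time: 25.18
ee_pos: [0.6166, -0.1345, 0.1517]
eef_rot: [[0.148, 0.989, 0.002], [0.989, -0.148, -0.0], [-0.0, 0.002, -1.0]]
force: [7.7, 0.0, 0.5]
grip_width: 0.0112
grip_force: 20.2
```

```bash
python3 -c "
from h import *
state();pawl()"
```

```text
t 25.175 theta 0.2843 r 0.2379 Frad 7.44 Ftan -1.67 w 0.0112
pawl px 48 270.875 268.7291666666667 (np.int64(262), np.int64(276), np.int64(257), np.int64(277)) [ 0.0445 -0.1377 -0.0263]
```

Request:
{"method": "move_arm", "body": {"deltas": "0.0014 -0.0002 -0.003 0 1; 0.0024 -0.0003 -0.006 0 1; 0.0033 -0.0005 -0.009 0 1; 0.004 -0.0006 -0.012 0 1; 0.0047 -0.0007 -0.015 0 1"}}

```text
time: 25.85
ee_pos: [0.6195, -0.135, 0.1393]
eef_rot: [[0.148, 0.989, -0.001], [0.989, -0.148, 0.0], [0.0, -0.001, -1.0]]
force: [2.3, -0.1, 0.5]
grip_width: 0.0113
grip_force: 20.2
```

```bash
python3 -c "
from h import *
state();pawl()"
```

```text
t 25.85 theta 0.2307 r 0.2376 Frad 2.34 Ftan -0.01 w 0.0113
pawl px 47 270.3829787234043 268.29787234042556 (np.int64(261), np.int64(276), np.int64(257), np.int64(277)) [ 0.0434 -0.1374 -0.0251]
```

Next, small steps down until the pawl carries the board.

Request:
{"method": "move_arm", "body": {"deltas": "0.0003 0 -0.0012 0 1; 0.0006 -0.0001 -0.0025 0 1; 0.0008 -0.0001 -0.0037 0 1; 0.0011 -0.0002 -0.0049 0 1; 0.0014 -0.0002 -0.0062 0 1"}}

```text
time: 26.52
ee_pos: [0.6205, -0.1351, 0.1349]
eef_rot: [[0.148, 0.989, -0.001], [0.989, -0.148, 0.0], [-0.0, -0.001, -1.0]]
force: [-1.2, -0.4, 0.1]
grip_width: 0.0109
grip_force: 20.2
```

```bash
python3 -c "
from h import *
state();pawl()"
```

```text
t 26.525 theta 0.2115 r 0.2376 Frad -1.08 Ftan 0.37 w 0.0109
pawl px 45 270.4 268.31111111111113 (np.int64(261), np.int64(276), np.int64(257), np.int64(277)) [ 0.0435 -0.1379 -0.0245]
```

Request:
{"method": "move_arm", "body": {"deltas": "0.0001 0 -0.0007 0 1; 0.0003 0 -0.0014 0 1; 0.0004 -0.0001 -0.002 0 1; 0.0005 -0.0001 -0.0026 0 1; 0.0005 -0.0001 -0.0026 0 1"}}

```text
time: 27.2
ee_pos: [0.6209, -0.1352, 0.1329]
eef_rot: [[0.148, 0.989, -0.001], [0.989, -0.148, 0.0], [0.0, -0.001, -1.0]]
force: [-4.3, -0.1, 0.2]
grip_width: 0.011
grip_force: 20.2
```

```bash
python3 -c "
from h import *
state();pawl()"
```

```text
t 27.2 theta 0.2031 r 0.2376 Frad -4.06 Ftan 1.06 w 0.011
pawl px 47 270.4255319148936 268.5744680851064 (np.int64(261), np.int64(276), np.int64(257), np.int64(277)) [ 0.0434 -0.1373 -0.0262]
```

Request:
{"method": "move_arm", "body": {"deltas": "-0.0003 0 -0.0007 0 1; -0.0005 0.0001 -0.0013 0 1; -0.0005 0.0001 -0.002 0 1; -0.0005 0.0001 -0.002 0 1; -0.0005 0.0001 -0.002 0 1"}}

```text
time: 27.88
ee_pos: [0.621, -0.1352, 0.1317]
eef_rot: [[0.148, 0.989, 0.001], [0.989, -0.148, -0.0], [-0.0, 0.001, -1.0]]
force: [2.6, -0.4, 1.2]
grip_width: 0.011
grip_force: 20.3
```

```bash
python3 -c "
from h import *
state();pawl()"
```

```text
t 27.875 theta 0.1981 r 0.2374 Frad 2.78 Ftan 0.64 w 0.011
pawl px 48 270.4791666666667 268.6666666666667 (np.int64(261), np.int64(276), np.int64(257), np.int64(277)) [ 0.0434 -0.1378 -0.0255]
```

Request:
{"method": "move_arm", "body": {"deltas": "0.0001 0 -0.0007 0 1; 0.0002 0 -0.0013 0 1; 0.0003 0 -0.002 0 1; 0.0003 0 -0.002 0 1; 0.0003 0 -0.002 0 1"}}

```text
time: 28.55
ee_pos: [0.6212, -0.1352, 0.1302]
eef_rot: [[0.148, 0.989, 0.001], [0.989, -0.148, -0.0], [-0.0, 0.001, -1.0]]
force: [6.3, -1.6, 2.8]
grip_width: 0.0109
grip_force: 20.5
```

```bash
python3 -c "
from h import *
state();pawl()"
```

```text
t 28.55 theta 0.1917 r 0.2373 Frad 6.93 Ftan 1.55 w 0.0109
pawl px 49 270.38775510204084 268.81632653061223 (np.int64(261), np.int64(276), np.int64(257), np.int64(277)) [ 0.0433 -0.1376 -0.0268]
```

Request:
{"method": "move_arm", "body": {"deltas": "0.0003 0 -0.0006 0 1; 0.0006 -0.0001 -0.0012 0 1; 0.0008 -0.0001 -0.0018 0 1; 0.0008 -0.0001 -0.0018 0 1; 0.0008 -0.0001 -0.0018 0 1"}}

```text
time: 29.22
ee_pos: [0.6215, -0.1352, 0.1287]
eef_rot: [[0.148, 0.989, -0.0], [0.989, -0.148, -0.0], [-0.0, -0.0, -1.0]]
force: [3.9, -2.2, 1.6]
grip_width: 0.0112
grip_force: 20.4
```

```bash
python3 -c "
from h import *
state();pawl()"
```

```text
t 29.225 theta 0.1851 r 0.2373 Frad 4.41 Ftan 0.82 w 0.0112
pawl px 48 270.375 268.7083333333333 (np.int64(261), np.int64(276), np.int64(257), np.int64(277)) [ 0.0432 -0.1375 -0.0259]
```

Request:
{"method": "move_arm", "body": {"deltas": "0.0001 0 -0.0008 0 1; 0.0002 0 -0.0016 0 1; 0.0003 0 -0.0024 0 1; 0.0003 0 -0.0024 0 1; 0.0003 0 -0.0024 0 1"}}

```text
time: 29.9
ee_pos: [0.6218, -0.1352, 0.1269]
eef_rot: [[0.148, 0.989, -0.0], [0.989, -0.148, -0.0], [-0.0, -0.0, -1.0]]
force: [3.4, -3.9, 2.6]
grip_width: 0.0108
grip_force: 20.5
```

```bash
python3 -c "
from h import *
state();pawl()"
```

```text
t 29.9 theta 0.1776 r 0.2373 Frad 4.34 Ftan 1.82 w 0.0108
pawl px 47 270.25531914893617 268.5744680851064 (np.int64(261), np.int64(276), np.int64(257), np.int64(277)) [ 0.0431 -0.1376 -0.0259]
```

```bash
cat >> h.py <<'E'
def board(n='side'):
    p,d,m=shot(n);Q=pts(d,m,np.ones(d.shape,bool));q=Q-H;a=q@u;b=q@np.array([.1461,.9893,0])
    s=(a>.03)&(a<.15)&(abs(b)<.09)&(q[:,2]>-.02)&(q[:,2]<.06);B=np.c_[a,b,q[:,2]][s]
    for _ in range(6):
        A=np.c_[B[:,:2],np.ones(len(B))];w=np.linalg.lstsq(A,B[:,2],rcond=None)[0];e=abs(A@w-B[:,2]);B=B[e<max(.002,2*np.median(e))]
    print('board',len(B),np.arctan(w[0]),w)
E
python3 -c "
from h import *
board()"
```

```text
board 1743 0.15766258483107026 [0.15898207 0.00093627 0.00467041]
```

Request:
{"method": "move_arm", "body": {"deltas": "0.0001 0 -0.0008 0 1; 0.0002 0 -0.0016 0 1; 0.0003 0 -0.0024 0 1; 0.0003 0 -0.0024 0 1; 0.0003 0 -0.0024 0 1"}}

```text
time: 30.62
ee_pos: [0.622, -0.1353, 0.1251]
eef_rot: [[0.148, 0.989, 0.0], [0.989, -0.148, -0.0], [-0.0, 0.0, -1.0]]
force: [3.2, -4.5, 3.3]
grip_width: 0.011
grip_force: 20.5
```

```bash
python3 -c "
from h import *
state();pawl();board()"
```

```text
t 30.625 theta 0.17 r 0.2372 Frad 4.28 Ftan 2.65 w 0.011
pawl px 51 270.05882352941177 268.5882352941176 (np.int64(261), np.int64(276), np.int64(257), np.int64(277)) [ 0.0425 -0.1373 -0.0263]
board 1715 0.1504654701487796 [0.15161135 0.00099378 0.00462158]
```

```bash
python3 -c "
from h import *
p,d,m=shot('side','side20.png');a=p[235:300,230:300,::-1];q=cv2.imread('pics/side12.png')[235:300,230:300];s=cv2.imread('pics/side2.png')[235:300,230:300]
cv2.imwrite('pics/cmp.png',cv2.resize(np.hstack([s,q,a]),None,fx=3.8,fy=6,interpolation=cv2.INTER_CUBIC))"
```

```text
(no output)
```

View pics/cmp.png

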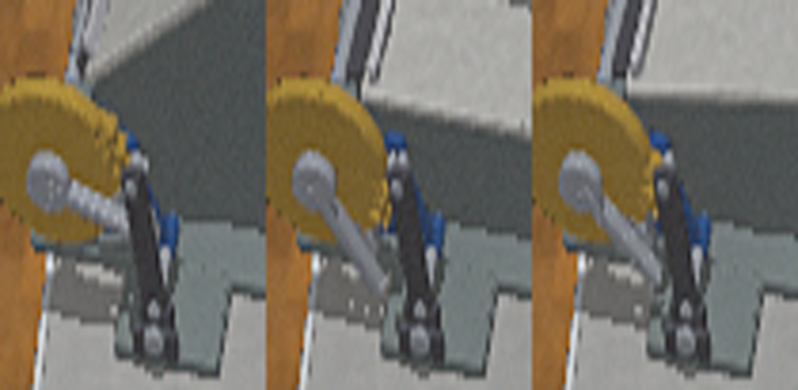

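The pawl (blue, right panel) leans on the wheel much as it did at the start. I'll press down a little more to confirm it's carrying the board.

Request:
{"method": "move_arm", "body": {"deltas": "0.0001 0 -0.0008 0 1; 0.0002 0 -0.0016 0 1; 0.0003 0 -0.0024 0 1; 0.0003 0 -0.0024 0 1; 0.0003 0 -0.0024 0 1"}}

```text
time: 31.4
ee_pos: [0.6223, -0.1353, 0.1234]
eef_rot: [[0.148, 0.989, 0.0], [0.989, -0.148, -0.0], [-0.0, 0.0, -1.0]]
force: [4.0, -4.3, 3.5]
grip_width: 0.011
grip_force: 20.6
```

```bash
python3 -c "
from h import *
state();pawl();board()"
```

```text
t 31.4 theta 0.1626 r 0.2372 Frad 5.12 Ftan 2.69 w 0.011
pawl px 50 269.66 268.42 (np.int64(261), np.int64(276), np.int64(257), np.int64(277)) [ 0.0416 -0.1374 -0.0255]
board 1700 0.1414832325573006 [ 0.1424349  -0.00113217  0.00482183]
```

Request:
{"method": "move_arm", "body": {"deltas": "0.0001 0 -0.0008 0 1; 0.0002 0 -0.0016 0 1; 0.0003 0 -0.0024 0 1; 0.0003 0 -0.0032 0 1; 0.0003 0 -0.0032 0 1"}}

```text
time: 32.12
ee_pos: [0.6226, -0.1354, 0.121]
eef_rot: [[0.148, 0.989, 0.0], [0.989, -0.148, -0.0], [-0.0, 0.0, -1.0]]
force: [4.2, -4.3, 4.1]
grip_width: 0.0113
grip_force: 20.7
```

```bash
python3 -c "
from h import *
state();pawl();board()"
```

```text
t 32.125 theta 0.1525 r 0.2371 Frad 5.38 Ftan 3.36 w 0.0113
pawl px 50 270.08 268.52 (np.int64(261), np.int64(276), np.int64(257), np.int64(277)) [ 0.0426 -0.1374 -0.026 ]
board 1707 0.1306556716382104 [ 0.13140425 -0.00064356  0.00487624]
```

Request:
{"method": "move_arm", "body": {"deltas": "0.0001 0 -0.0008 0 1; 0.0002 0 -0.0016 0 1; 0.0003 0 -0.0024 0 1; 0.0003 0 -0.0032 0 1; 0.0003 0 -0.0032 0 1"}}

```text
time: 32.85
ee_pos: [0.6228, -0.1354, 0.1187]
eef_rot: [[0.148, 0.989, 0.001], [0.989, -0.148, -0.0], [-0.0, 0.001, -1.0]]
force: [5.0, -4.5, 4.8]
grip_width: 0.011
grip_force: 20.7
```

```bash
python3 -c "
from h import *
state();pawl();board();print(r.observe()['moment'])"
```

```text
t 32.85 theta 0.1426 r 0.237 Frad 6.24 Ftan 3.95 w 0.011
pawl px 45 270.0 268.53333333333336 (np.int64(261), np.int64(276), np.int64(257), np.int64(277)) [ 0.0425 -0.1377 -0.0257]
board 1701 0.12078916298949326 [0.12138005 0.000318   0.00492316]
[-0.65213832 -0.63558276 -0.0912753 ]
```

Request:
{"method": "move_arm", "body": {"deltas": "0.0001 0 -0.001 0 1; 0.0002 0 -0.0022 0 1; 0.0003 0 -0.0034 0 1; 0.0004 0 -0.0045 0 1; 0.0004 0 -0.0045 0 1"}}

```text
time: 33.58
ee_pos: [0.6232, -0.1354, 0.1154]
eef_rot: [[0.148, 0.989, 0.001], [0.989, -0.148, -0.0], [-0.0, 0.001, -1.0]]
force: [4.5, -4.7, 4.3]
grip_width: 0.0113
grip_force: 20.8
```

```bash
python3 -c "
from h import *
state();pawl('side25.png');board()
for f in('side0.png','side2.png'):
    p=cv2.imread('pics/'+f);h=cv2.cvtColor(p,cv2.COLOR_BGR2HSV);mk=(h[...,0]>100)&(h[...,0]<128)&(h[...,1]>120)&(h[...,2]>60);mk[:240]=0;mk[300:]=0;mk[:,:235]=0;mk[:,310:]=0
    v,w=np.nonzero(mk);print(len(v),w.mean(),v.mean(),w.min(),w.max(),v.min(),v.max())
"
```

```text
t 33.575 theta 0.1286 r 0.2369 Frad 5.68 Ftan 3.65 w 0.0113
pawl px 47 270.1063829787234 268.63829787234044 (np.int64(261), np.int64(276), np.int64(257), np.int64(277)) [ 0.0426 -0.137  -0.0268]
board 1718 0.10561469164833999 [0.10600914 0.00095136 0.00506594]
35 271.9142857142857 270.0 262 276 256 277
36 271.8333333333333 269.9166666666667 262 276 256 277
```

Request:
{"method": "move_arm", "body": {"deltas": "0.0001 0 -0.001 0 1; 0.0002 0 -0.0022 0 1; 0.0003 0 -0.0034 0 1; 0.0004 0 -0.0045 0 1; 0.0004 0 -0.0045 0 1"}}

```text
time: 34.3
ee_pos: [0.6235, -0.1355, 0.1121]
eef_rot: [[0.148, 0.989, 0.001], [0.989, -0.148, -0.001], [-0.0, 0.001, -1.0]]
force: [4.6, -4.6, 5.5]
grip_width: 0.0111
grip_force: 20.9
```

```bash
python3 -c "
from h import *
state();board()
p,d,m=shot('top');P=pts(d,m,np.ones(d.shape,bool));q=P-H
p0=cv2.imread('pics/side25.png')
def crop(i):return i[235:300,230:300]
cv2.imwrite('pics/z.png',cv2.resize(np.hstack([cv2.resize(crop(cv2.imread('pics/side20.png')),(420,390),interpolation=cv2.INTER_CUBIC),cv2.resize(p[225:285,380:440,::-1],(380,390),interpolation=cv2.INTER_CUBIC)]),None,fx=1,fy=1))"
```

```text
t 34.3 theta 0.1146 r 0.2369 Frad 5.86 Ftan 4.85 w 0.0111
board 1766 0.09327121456031864 [0.09354263 0.00010526 0.00494736]
```

View pics/z.png

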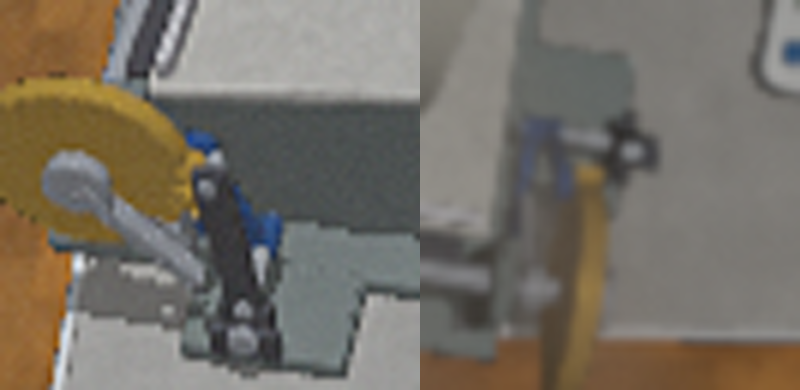

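```bash
python3 -c "
from h import *
c=np.array([.6231,-.1353,.11135]);t=.112
for a in [.22,.33,.24]:
    print('to',a);steps(c,t+(a-t)*np.arange(1,6)/5,.2372);c=arc(a,.2372);t=a
steps(c,[.23,.22,.21,.2,.19,.18],.2373)"
```

```text
to 0.22
0.1336 [ 0.0002 -0.0005  0.007 ]
0.1552 [-0.0007 -0.0003  0.0138]
0.1768 [-0.0019 -0.0002  0.0205]
0.1984 [-0.0031  0.      0.0272]
0.22 [-0.0045  0.0002  0.0339]
to 0.33
0.242 [-0.0016  0.0002  0.0068]
0.264 [-0.0033  0.0005  0.0135]
0.286 [-0.0052  0.0008  0.0202]
0.308 [-0.0072  0.0011  0.0269]
0.33 [-0.0093  0.0014  0.0335]
to 0.24
0.312 [ 0.0018 -0.0003 -0.0054]
0.294 [ 0.0035 -0.0005 -0.0108]
0.276 [ 0.005  -0.0007 -0.0163]
0.258 [ 0.0065 -0.001  -0.0218]
0.24 [ 0.0079 -0.0012 -0.0273]
0.23 [ 0.0009 -0.0001 -0.003 ]
0.22 [ 0.0016 -0.0002 -0.0061]
0.21 [ 0.0022 -0.0003 -0.0092]
0.2 [ 0.0029 -0.0004 -0.0123]
0.19 [ 0.0035 -0.0005 -0.0154]
0.18 [ 0.004  -0.0006 -0.0185]
```

Request:
{"method": "move_arm", "body": {"deltas": "0.0002 -0.0005 0.007 0 1; -0.0007 -0.0003 0.0138 0 1; -0.0019 -0.0002 0.0205 0 1; -0.0031 0 0.0272 0 1; -0.0045 0.0002 0.0339 0 1"}}

```text
time: 35.02
ee_pos: [0.6199, -0.135, 0.1375]
eef_rot: [[0.148, 0.989, 0.0], [0.989, -0.148, 0.0], [0.0, 0.0, -1.0]]
force: [4.7, -1.6, -0.7]
grip_width: 0.0112
grip_force: 20.3
```

```bash
python3 -c "
from h import *
state();pawl()"
```

```text
t 35.025 theta 0.2226 r 0.2376 Frad 4.56 Ftan -1.77 w 0.0112
pawl px 46 270.67391304347825 268.8478260869565 (np.int64(261), np.int64(276), np.int64(257), np.int64(277)) [ 0.044  -0.1374 -0.0271]
```

Request:
{"method": "move_arm", "body": {"deltas": "-0.0016 0.0002 0.0068 0 1; -0.0033 0.0005 0.0135 0 1; -0.0052 0.0008 0.0202 0 1; -0.0072 0.0011 0.0269 0 1; -0.0093 0.0014 0.0335 0 1"}}

```text
time: 35.7
ee_pos: [0.6135, -0.134, 0.1628]
eef_rot: [[0.148, 0.989, 0.002], [0.989, -0.148, -0.0], [0.0, 0.002, -1.0]]
force: [9.8, -3.0, 0.5]
grip_width: 0.0113
grip_force: 20.3
```

```bash
python3 -c "
from h import *
state();pawl();board()"
```

```text
t 35.7 theta 0.3327 r 0.2382 Frad 9.76 Ftan -2.83 w 0.0113
pawl px 54 270.74074074074076 268.1296296296296 (np.int64(262), np.int64(276), np.int64(257), np.int64(277)) [ 0.0445 -0.1384 -0.0232]
board 1756 0.31428629992155277 [0.32506015 0.00131614 0.0047628 ]
```

Request:
{"method": "move_arm", "body": {"deltas": "0.0018 -0.0003 -0.0054 0 1; 0.0035 -0.0005 -0.0108 0 1; 0.005 -0.0007 -0.0163 0 1; 0.0065 -0.001 -0.0218 0 1; 0.0079 -0.0012 -0.0273 0 1"}}

```text
time: 36.42
ee_pos: [0.619, -0.1348, 0.1418]
eef_rot: [[0.148, 0.989, 0.0], [0.989, -0.148, 0.0], [0.0, 0.0, -1.0]]
force: [5.1, -1.9, 0.6]
grip_width: 0.0112
grip_force: 20.3
```

```bash
python3 -c "
from h import *
state();pawl('side30.png');board()
import glob
for f in ['side0','side6','side9','side12','side20','side25','side30']:
    p=cv2.imread('pics/'+f+'.png');h=cv2.cvtColor(p,cv2.COLOR_BGR2HSV)
    g=((h[...,1]<45)&(h[...,2]>120)).astype(np.uint8);g[:255]=0;g[290:]=0;g[:,:236]=0;g[:,268:]=0
    k,l,s,c=cv2.connectedComponentsWithStats(g)
    i=l[267,242] or (1+np.argmax(s[1:,4]))
    v,w=np.nonzero(l==i);pp=np.c_[w,v].astype(np.float32);e=pp[np.argmax(np.hypot(pp[:,0]-242,pp[:,1]-266))]
    print(f,len(v),np.degrees(np.arctan2(e[1]-266,e[0]-242)),e,np.round(cv2.fitLine(pp,2,0,.01,.01).ravel(),2))
a=cv2.imread('pics/side20.png')[235:300,230:300];b=cv2.imread('pics/side25.png')[235:300,230:300];c=cv2.imread('pics/side30.png')[235:300,230:300]
cv2.imwrite('pics/cmp2.png',cv2.resize(np.hstack([a,b,c]),None,fx=3.8,fy=6,interpolation=cv2.INTER_CUBIC))"
```

```text
t 36.425 theta 0.2413 r 0.2377 Frad 5.36 Ftan -0.7 w 0.0112
pawl px 49 270.3469387755102 268.0612244897959 (np.int64(261), np.int64(276), np.int64(257), np.int64(277)) [ 0.0434 -0.1375 -0.024 ]
board 1719 0.2159157042539914 [0.21933478 0.00109297 0.00498859]
side0 58 18.434948 [263. 273.] [  0.94   0.34 255.55 268.67]
side6 102 -16.699244 [262. 260.] [1.0000e+00 7.0000e-02 2.5106e+02 2.6343e+02]
side9 88 -11.309932 [262. 262.] [1.0000e+00 9.0000e-02 2.4978e+02 2.6293e+02]
side12 52 60.524105 [255. 289.] [  0.62   0.78 244.56 285.4 ]
side20 1 90.0 [242. 267.] [  1.   0. 242. 267.]
side25 68 38.65981 [262. 282.] [  0.79   0.61 254.57 274.01]
side30 1 90.0 [242. 267.] [  1.   0. 242. 267.]
```

View pics/cmp2.png

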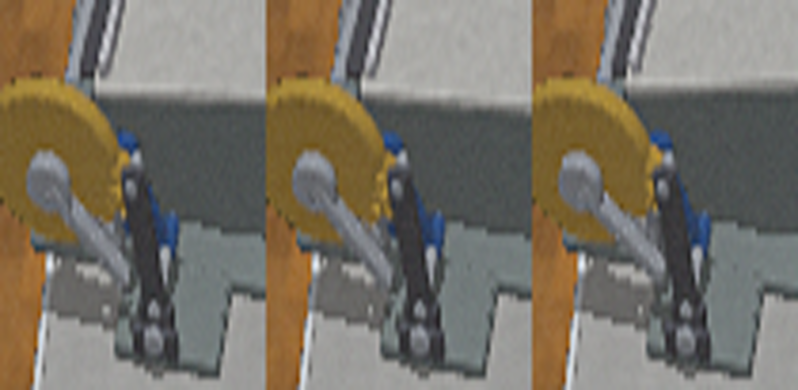

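Request:
{"method": "move_arm", "body": {"deltas": "0.0009 -0.0001 -0.003 0 1; 0.0016 -0.0002 -0.0061 0 1; 0.0022 -0.0003 -0.0092 0 1; 0.0029 -0.0004 -0.0123 0 1; 0.0029 -0.0004 -0.0123 0 1"}}

```text
time: 37.15
ee_pos: [0.6209, -0.1352, 0.1324]
eef_rot: [[0.148, 0.989, -0.0], [0.989, -0.148, 0.0], [0.0, -0.0, -1.0]]
force: [1.9, -1.8, 0.8]
grip_width: 0.0112
grip_force: 20.4
```

```bash
python3 -c "
from h import *
state();board();steps(arc(.2,.2373),[.192,.184,.176,.168,.16],.2372)"
```

```text
t 37.15 theta 0.2008 r 0.2375 Frad 2.21 Ftan 0.34 w 0.0112
board 1707 0.17909821790861266 [ 1.81038039e-01 -2.35537025e-05  4.90280145e-03]
0.192 [ 0.0004 -0.0001 -0.0025]
0.184 [ 0.0008 -0.0001 -0.005 ]
0.176 [ 0.0013 -0.0002 -0.0075]
0.168 [ 0.0017 -0.0003 -0.01  ]
0.16 [ 0.0021 -0.0003 -0.0125]
```

Request:
{"method": "move_arm", "body": {"deltas": "0.0004 -0.0001 -0.0025 0 1; 0.0008 -0.0001 -0.005 0 1; 0.0013 -0.0002 -0.0075 0 1; 0.0017 -0.0003 -0.01 0 1; 0.0021 -0.0003 -0.0125 0 1"}}

```text
time: 37.83
ee_pos: [0.6224, -0.1354, 0.123]
eef_rot: [[0.148, 0.989, -0.001], [0.989, -0.148, 0.0], [0.0, -0.001, -1.0]]
force: [-2.5, -0.2, 2.8]
grip_width: 0.0111
grip_force: 20.6
```

```bash
python3 -c "
from h import *
state();pawl();o=r.observe();print(o['joint_efforts'])"
```

```text
t 37.825 theta 0.1609 r 0.2373 Frad -1.99 Ftan 3.13 w 0.0111
pawl px 51 270.05882352941177 268.6470588235294 (np.int64(261), np.int64(276), np.int64(257), np.int64(277)) [ 0.0422 -0.1372 -0.0264]
[ 5.77486753e-01 -8.60026288e+01 -5.38697183e+01  3.13885314e-01
 -1.23761874e-01  9.34852957e-03]
```

Request:
{"method": "move_arm", "body": {"deltas": "0 0 0 0 1; 0 0 0 0 1; 0 0 0 0 1; 0 0 0 0 1; 0 0 0 0 1"}}

```text
time: 38.5
ee_pos: [0.6224, -0.1354, 0.1231]
eef_rot: [[0.148, 0.989, -0.001], [0.989, -0.148, 0.0], [0.0, -0.001, -1.0]]
force: [-5.1, 0.1, 2.3]
grip_width: 0.011
grip_force: 20.6
```

```bash
python3 -c "
from h import *
state()"
```

```text
t 38.5 theta 0.1613 r 0.2373 Frad -4.59 Ftan 3.11 w 0.011
```

Request:
{"method": "move_arm", "body": {"deltas": "-0.0001 0 0.0008 0 1; -0.0003 0 0.0016 0 1; -0.0004 0.0001 0.0024 0 1; -0.0004 0.0001 0.0024 0 1; -0.0004 0.0001 0.0024 0 1"}}

```text
time: 39.12
ee_pos: [0.6221, -0.1354, 0.125]
eef_rot: [[0.148, 0.989, -0.0], [0.989, -0.148, 0.0], [-0.0, -0.0, -1.0]]
force: [-5.2, -0.0, 1.4]
grip_width: 0.0111
grip_force: 20.6
```

```bash
python3 -c "
from h import *
state()"
```

```text
t 39.125 theta 0.1691 r 0.2373 Frad -4.84 Ftan 2.23 w 0.0111
```

Request:
{"method": "move_arm", "body": {"deltas": "-0.0001 0 0.0008 0 1; -0.0003 0 0.0016 0 1; -0.0004 0.0001 0.0024 0 1; -0.0005 0.0001 0.0031 0 1; -0.0005 0.0001 0.0031 0 1"}}

```text
time: 39.75
ee_pos: [0.6218, -0.1353, 0.1274]
eef_rot: [[0.148, 0.989, -0.0], [0.989, -0.148, 0.0], [-0.0, -0.0, -1.0]]
force: [-5.6, -1.0, 0.7]
grip_width: 0.0111
grip_force: 20.5
```

```bash
python3 -c "
from h import *
state();board()"
```

```text
t 39.75 theta 0.1793 r 0.2374 Frad -5.17 Ftan 1.65 w 0.0111
board 1722 0.15451169025659045 [0.15575314 0.00046232 0.00513778]
```

The support is elastic and has no hysteresis: 3.1, 2.2, then 1.65 N as I rise. The pawl is carrying the board. I'll unload to about 0 N at the handle and then open slightly.

Request:
{"method": "move_arm", "body": {"deltas": "-0.0004 0 0.001 0 1; -0.0008 0.0001 0.002 0 1; -0.0012 0.0002 0.003 0 1; -0.0014 0.0002 0.004 0 1; -0.0014 0.0002 0.004 0 1"}}

```text
time: 40.42
ee_pos: [0.6212, -0.1352, 0.1306]
eef_rot: [[0.148, 0.989, 0.001], [0.989, -0.148, -0.0], [-0.0, 0.001, -1.0]]
force: [2.9, -1.8, 1.2]
grip_width: 0.0111
grip_force: 20.6
```

```bash
python3 -c "
from h import *
state();pawl();board()"
```

```text
t 40.425 theta 0.1934 r 0.2374 Frad 3.32 Ftan 0.56 w 0.0111
pawl px 47 270.468085106383 268.5531914893617 (np.int64(261), np.int64(276), np.int64(257), np.int64(277)) [ 0.0436 -0.1374 -0.026 ]
board 1722 0.17052034793882856 [0.17219255 0.00119219 0.00497979]
```

Request:
{"method": "move_arm", "body": {"deltas": "0 0 0 0 0.86; 0 0 0 0 0.85; 0 0 0 0 0.84; 0 0 0 0 0.82; 0 0 0 0 0.8"}}

```text
time: 41.15
ee_pos: [0.6208, -0.1351, 0.1303]
eef_rot: [[0.148, 0.989, -0.0], [0.989, -0.148, 0.0], [0.0, -0.0, -1.0]]
force: [0.2, -0.3, -0.2]
grip_width: 0.0171
grip_force: 0.0
```

```bash
python3 -c "
from h import *
state();pawl('side40.png');board();P,_=handle('side');print(P.min(0),P.max(0),P.mean(0))"
```

```text
t 41.15 theta 0.1923 r 0.2369 Frad 0.17 Ftan -0.25 w 0.0171
pawl px 45 270.5777777777778 268.6 (np.int64(261), np.int64(276), np.int64(257), np.int64(277)) [ 0.0437 -0.1376 -0.0258]
board 1734 0.18576148536612425 [0.18792811 0.00211183 0.00509147]
[ 0.60902544 -0.20046645  0.00108072] [ 0.62951636 -0.07907602  0.13957622] [ 0.61898738 -0.1491734   0.13342329]
```

The board stays carried at about 0.19 rad with the grip off. Opening a bit more and retreating straight up.

Request:
{"method": "move_arm", "body": {"deltas": "0 0 0 0 0.7; 0 0 0 0 0.6; 0 0 0 0 0.6; 0 0 0.02 0 0.6; 0 0 0.04 0 0.6"}}

```text
time: 41.92
ee_pos: [0.621, -0.1352, 0.1619]
eef_rot: [[0.148, 0.989, 0.0], [0.989, -0.148, -0.0], [-0.0, 0.001, -1.0]]
force: [0.1, -0.2, -0.1]
grip_width: 0.0344
grip_force: 0.0
```

Request:
{"method": "move_arm", "body": {"deltas": "0 0 0.03 0 0.6; 0 0 0.07 0 0.6; 0 0 0.12 0 0.6; 0 0 0.17 0 0.6; 0 0 0.22 0 0.6"}}

```text
time: 42.55
ee_pos: [0.6206, -0.135, 0.3281]
eef_rot: [[0.148, 0.989, 0.001], [0.989, -0.148, -0.0], [-0.0, 0.001, -1.0]]
force: [0.2, 0.2, -1.0]
grip_width: 0.034
grip_force: 0.0
```

```bash
python3 -c "
from h import *
state();pawl();board();board('top');print(r.observe()['ee_pos'])"
```

```text
t 42.55 theta 0.808 r 0.3362 Frad -0.57 Ftan -0.85 w 0.034
pawl px 46 270.67391304347825 268.9130434782609 (np.int64(261), np.int64(276), np.int64(257), np.int64(277)) [ 0.044  -0.1375 -0.0272]
board 1717 0.1875754986958772 [ 1.89806828e-01 -1.11201052e-04  4.82785614e-03]
board 52 0.18777129916465385 [0.19000969 0.21342175 0.02089945]
[ 0.62112616 -0.13520844  0.32867358]
```

The board stands at about 0.19 rad on its lowest notch and the robot is clear, so I'm handing in.

```bash
python3 -c "
from cell import r
print(r.job_done())"
```

```text
the job is handed in; nothing more can be done
None
```

The board now rests on its lowest notch at about 0.19 rad, carried by the pawl with the gripper clear. I lifted it to the stop, lowered it flat and raised it to the notch, in that order, and handed in at about 43 s. It took two passes: while feeling for the notch I pressed the handle about 5 N down onto the pawl, roughly 20 N at the pawl against its 90 N limit.

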